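# Load the drying carousel and index it to the fan

### The job

Stand the small loose paint pot upright and fully down in the empty pocket of the drying carousel and let go of it. Then push the carousel round by its upright post, gently and counter-clockwise as seen from above, by one stop, until it clicks into the next stop and stays there so that the pot faces the little fan; do not force it or run it on past that stop, and do not tip or spill any pot out of its pocket.

Things in the scene. Friction and masses are not known exactly. Their poses are not given: they have to be found in the camera images.
- station: The drying carousel's fixed grey base. Origin: on the carousel's vertical turning axis, at table height. Its +x points from the axis to the sprung plunger (housing reaches 195 mm out, 56 mm high), its -x to the loading place (roughly at the robot)
- hub (a point): Middle of the turning aluminium disc, on its axis, at the disc's flat top, 42 mm above the table (a hub 40 mm across stands 16 mm above that). The disc is 260 mm across, with five collared pockets 72 degrees apart, 85 mm from the axis. Rule for the whole carousel: pressing on it with more than 20 N is forcing it. Go slowly where you meet the post
- fan (a point): Centre of the little white fan fixed to the base, 112 mm above the table; it is 120 mm wide, 172 mm high, 255 mm from the axis, 252 degrees counter-clockwise from the base's +x
- carousel (a joint): Turn of the disc, rad, counter-clockwise from above, 0 at the start, resting in a stop. The stops' dogs (two small teeth on the rim; the plunger's roller nests between) are clamped by hand, unevenly: the next stop is anywhere from 1.01 to 1.50: find it by feel, or by looking at dog and plunger. A notch catches only 0.04 rad either side. No spring; range -0.6 to 2.6
- roller (a point): The plunger's roller tip, where the dogs pass. Felt at the post: 4 to 7 N to leave a stop (the disc then jumps 0.05 to 0.08 rad ahead), 0 to 2 N of friction between; from 0.1 rad before the next stop 6 to 11 N over the first tooth, then the disc jumps 0.02 to 0.04 rad ahead into the notch and the force falls to almost none: stop there. Pushing on climbs the second tooth (4 to 7 N) and runs past
- plunger (a joint): How far the plunger is pushed back, in m: 0 when its roller rides free between two dogs, 0.0006 to 0.0013 when nested in a stop, 0.004 on the crest of a tooth (its black knob beyond the housing moves out with it)
- post_mid (a point): The upright round steel push post on the disc, half-way up: 14 mm across, 72 mm tall (its top 114 mm above the table), 112 mm from the axis. It turns with the disc. At the start it stands 36 degrees clockwise from the empty pocket; free gap of about 35 mm on either side between it and the pocket collars
- pocket (a point): The empty pocket, centre of its flat floor (the disc's top). Collar inner diameter 49 mm, outer 57 mm, 14 mm high. It turns with the disc
- pot_mid (a point): The loose paint pot, at its centre, half-way up: white cylinder with flat black lid of the same width, 44 mm across, 62 mm tall, about 90 g, standing upright alone on the table to the robot's left. The same size as the four pots already on the carousel
- parked1_mid (a point): A pot already standing in its pocket, at its centre: next counter-clockwise from the empty pocket
- parked2_mid (a point): A pot already standing in its pocket, at its centre: two pockets counter-clockwise from the empty one
- parked3_mid (a point): A pot already standing in its pocket, at its centre: two pockets clockwise from the empty one
- parked4_mid (a point): A pot already standing in its pocket, at its centre: next clockwise from the empty pocket, just beyond the push post
Things that resemble listed ones, but are neither listed nor needed, are in the scene too. What is shaped like the part that bears parked4_mid but yellow is not meant.

How it is judged (in metres and radians):
On the way, in this order (a step that is already met when the one before it is completed fails the run):
1. the pot stands upright, fully down in the empty pocket, let go of, with the carousel still at its first stop (horizontal distance between pot_mid and pocket below 0.006 m and z of pot_mid in the frame of station between 0.07 and 0.0755 m and angle between pot_mid's own z axis and vertical below 0.08 rad and contact force between the fingers and pot below 0.1 N and value of joint carousel below 0.12 rad), for 0.2 s.
2. the carousel has left its first stop (value of joint carousel above 0.25 rad), for 0.05 s.
3. the carousel rests in the next stop (value of joint carousel between 0.98 and 1.53 rad and value of joint plunger between 0.0003 and 0.0026 m and velocity of joint carousel between -0.05 and 0.05 rad/s), for 0.3 s.
At the end, for the whole second after the job is handed in: The carousel is still in the next stop (turned 0.98 to 1.53 rad, plunger nested: 0.3 to 2.6 mm back); the pot stands in its pocket (centred within 6 mm, down within 2.5 mm, upright within 0.08 rad); the other pots still stand in theirs (all of step 3 and horizontal distance between pot_mid and pocket below 0.006 m and z of pot_mid in the frame of station between 0.07 and 0.0755 m and angle between pot_mid's own z axis and vertical below 0.08 rad and angle between each of parked1_mid, parked2_mid, parked3_mid, parked4_mid's own z axis and vertical below 0.1 rad); the robot touches nothing.
It fails at once if the robot presses on the carousel, its base or its fan with more than 20 N (contact force between any of the arm, the fingers and station above 20 N).
It fails at once if the carousel is run on well past the next stop, or turned the wrong way (value of joint carousel above 1.75 rad or value of joint carousel below -0.25 rad).
It fails at once if a pot on the carousel is tipped or lifted out of its pocket (angle between any of parked1_mid, parked2_mid, parked3_mid, parked4_mid's own z axis and vertical above 0.3 rad or z of any of parked1_mid, parked2_mid, parked3_mid, parked4_mid in the frame of station above 0.085 m).
It also fails if it takes over 72 s, if anything falls off the work surface, if the arm or the gripper's body presses on something with over 40 N, if the wrist force passes 120 N, or if a joint passes its speed limit or range.

### The arm

A 6-joint arm with a two-finger parallel gripper is mounted at the origin on the work surface. World frame = base frame: x ahead of the robot, y to its left, z up, the work surface at z = 0. Lengths are in m, angles in degrees, forces in N, time in s.
With the tool pointing down it reaches from about 0.35 to 0.875 m from the base axis. Payload 4.2 kg.
Tool frame: the origin (TCP) lies on the centre line of the jaws, within the pads' length; the fingertips stand 11 mm ahead of it and the grasp point (between the pads) lies 8 mm behind it; y points along the fingers, z is the direction in which the jaws open and shut, and the axes are right-handed (so a half turn about y gives the same grasp; the last joint's range is limited). The gripper opens to 87 mm and grips with 3 to 60 N. Pads are 19 mm wide; open, the fingers measure 117 mm over their backs; the gripper's body (75 mm by 190 mm) begins 51 mm behind the grasp point.
Start: joints at [87.009, 22.042, 0.453, 0, -68.411, -14.817], TCP at [0.191, 0.595, 0.203] pointing down, gripper open.
Joint ranges: [-179.83, 179.83], [-69.29, 118.12], [-61.27, 80.66], [-181.25, 117.63], [-171.15, -9.14], [-177.46, 177.46]. Speed limits (degrees/s): [159.86, 159.86, 180, 180, 180, 180].

### API

Orientations are given as a 3x3 rotation matrix whose columns are the frame's x, y, z axes.
In Python, from station import r, optics gives the robot as it stands. The module is installed in compiled form; this text tells all that it offers.
- The arm moves only by the tool step_arm, never from a script. Its argument "moves" is a list that holds one entry, the list of rows, each a list of 7 numbers: the turn, a rotation vector about the tool's x, y, z in rad, then the shift along the tool's x, y, z in cm, then the opening in per cent of the stroke, from 0 (shut) to 100 (fully open). A call has exactly 5 rows; each row is the pose to reach, as a shift and turn from the pose commanded when the call began, along the tool's axes at that moment; what a row does not reach only later rows make up. A row lasts 1/12 s, in which the tool goes at most 41.7 mm and 7.16 degrees, less where a joint would pass 70% of its speed; a pose out of reach is approached as far as the arm can. A call with a gripper value outside its range is refused whole. The fingers move at their own pace and stop on an object; the grip force is fixed at half the most. Time passes only in rows, so rows that repeat a pose let the fingers close, or fill a call up. It gives the time, the measured TCP pose, the force and the opening at its end, in the units of the state.
- r.sense(): the state, without advancing time (a new reading comes with each control period).
- optics.capture(name): name is "scene" or "top" or "wrist"; returns a dict with "image" (480x640x3 uint8, red, green, blue), "fov_y" (degrees; the focal length in pixels is half the picture's height over the tangent of half this angle, whatever the lens; pixels are square), "cx", "cy" (the principal point, pixels), "k1" (the pictures are not rectified: a ray, as slopes to the right and down, at radius r is drawn at 1 + k1 r^2 times it, then the intrinsics apply), "cam_to_world" (4x4, takes a point from camera to world coordinates). Camera axes: x right, y down, z forward; pixel columns grow to the right and rows downward; lengths in m; the calibration is good to about 2 mm. A picture is of the moment at which its call begins. There is no depth.
- r.finish_job(): hands the job in, once; it reports no verdict.
The state is a dict: "time_s": time; "joints": joint angles; "joint_velocities": joint speeds; "effort": joint torques, N m; "tcp_pos": TCP position; "ee_rot": TCP orientation; "wrist_force": force on the tool from outside, world axes, zero at the start; "moment": the same for the moment, N m; "gripper_width": opening from 0.0 (shut) to 1.0 (fully open).
Only numpy, scipy, OpenCV 4.12 (cv2) and the standard library are available. Lean on these libraries where they do the work, as an engineer would, in place of code of your own. Each camera call takes 0.05 s, during which the arm holds its last target.

## Working session

There is one attempt and no reset: what is moved stays moved. The work goes in short steps, Python scripts to look and compute and a tool call to move; the robot and the scene stay as the last step left them, time stands still between calls to the robot, and variables do not carry over. Pictures are saved under pics/ and viewed, and the job is handed in when it is done.

Besides the shell and the picture viewer there is one more tool, called after "Call:" as a command line: name --argument value ..., lists and objects as JSON in quotes. step_arm: Moves the arm, as the interface text tells. Its arguments: {"type":"object","properties":{"moves":{"type":"array"}},"required":["moves"]}

```bash
mkdir -p pics; cat > h.py <<'E'
import numpy as np, cv2, json
from station import r, optics
def cap(n,f):
    d=optics.capture(n); cv2.imwrite(f'pics/{f}.png',d['image'][:,:,::-1])
    np.savez(f'pics/{f}.npz',**{k:v for k,v in d.items()}); return d
def load(f): 
    z=np.load(f'pics/{f}.npz'); return {k:z[k] for k in z.files}
def ray(d,u,v):
    f=240/np.tan(np.radians(float(d['fov_y']))/2)
    K=np.array([[f,0,float(d['cx'])],[0,f,float(d['cy'])],[0,0,1]])
    p=np.array([(u-K[0,2])/f,(v-K[1,2])/f]); q=p.copy()
    for _ in range(50): q=p/(1+float(d['k1'])*(q@q))
    T=np.array(d['cam_to_world']); w=T[:3,:3]@np.array([q[0],q[1],1]); return T[:3,3],w
def atz(d,u,v,z):
    o,w=ray(d,u,v); return o+w*(z-o[2])/w[2]
def proj(d,P):
    T=np.array(d['cam_to_world']); c=T[:3,:3].T@(np.array(P)-T[:3,3]); q=c[:2]/c[2]
    f=240/np.tan(np.radians(float(d['fov_y']))/2); q=q*(1+float(d['k1'])*(q@q))
    return q*f+np.array([float(d['cx']),float(d['cy'])])
def crop(d,f,x0,y0,x1,y1,s):
    im=np.array(d['image'])[y0:y1,x0:x1,::-1]; cv2.imwrite(f'pics/{f}.png',cv2.resize(im,None,fx=s,fy=s,interpolation=cv2.INTER_CUBIC))
E
python3 - <<'E'
from h import *
for n in ['scene','top','wrist']:
    d=cap(n,n+'0'); print(n,d['fov_y'],d['cx'],d['cy'],d['k1'],np.round(d['cam_to_world'],3).tolist())
s=r.sense(); print(s)
E
```

```text
scene 43.85391170142485 319.88863114298624 238.65175628029237 0.02685894210242542 [[-0.435, 0.717, -0.545, 1.269], [0.901, 0.349, -0.259, 0.342], [0.004, -0.604, -0.797, 1.059], [0.0, 0.0, 0.0, 1.0]]
top 42.78980070591095 316.3318136780918 245.07018956293464 0.029714184125632936 [[0.003, -0.993, 0.118, 0.439], [-1.0, -0.004, -0.012, 0.014], [0.013, -0.117, -0.993, 1.273], [0.0, 0.0, 0.0, 1.0]]
wrist 60.75734933662702 324.4645237191918 232.54392842888478 -0.02421683533050222 [[-0.306, -0.913, -0.269, 0.266], [-0.952, 0.294, 0.084, 0.571], [0.002, 0.282, -0.959, 0.384], [0.0, 0.0, 0.0, 1.0]]
{'time_s': 0.15, 'joints': array([ 8.70104037e+01,  2.20807288e+01,  3.97194514e-01, -2.04321489e-02,
       -6.84108150e+01, -1.48161680e+01]), 'joint_velocities': array([ 0.03671302, -0.1742075 ,  0.1976641 ,  0.13329969,  0.00602483,
       -0.04265121]), 'effort': array([-7.81012423e-04, -3.91053414e+01,  1.87586617e+01,  4.22231823e+00,
        1.23794685e-02, -1.42597332e-04]), 'tcp_pos': array([0.19096295, 0.59459827, 0.20250643]), 'ee_rot': array([[-9.52058438e-01, -4.17021603e-04, -3.05915930e-01],
       [ 3.05916197e-01, -1.62714798e-03, -9.52057053e-01],
       [-1.00742129e-04, -9.99998589e-01,  1.67671363e-03]]), 'wrist_force': array([0.39060877, 0.03140677, 0.39705844]), 'moment': array([-0.01142467, -0.00172327, -0.00389883]), 'gripper_width': 1.002779360353518}
```

View pics/scene0.png

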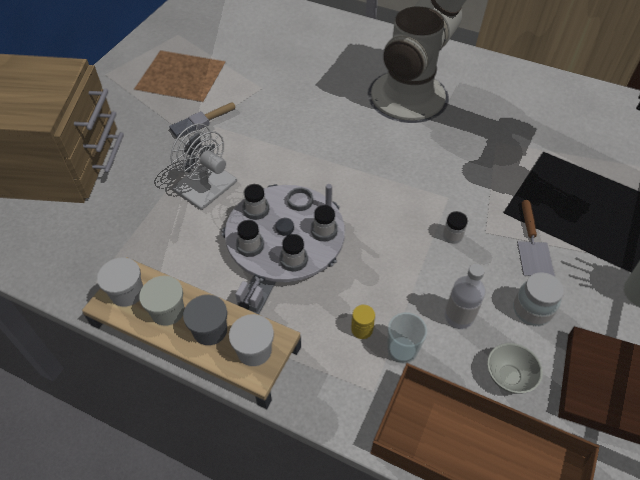

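View pics/top0.png

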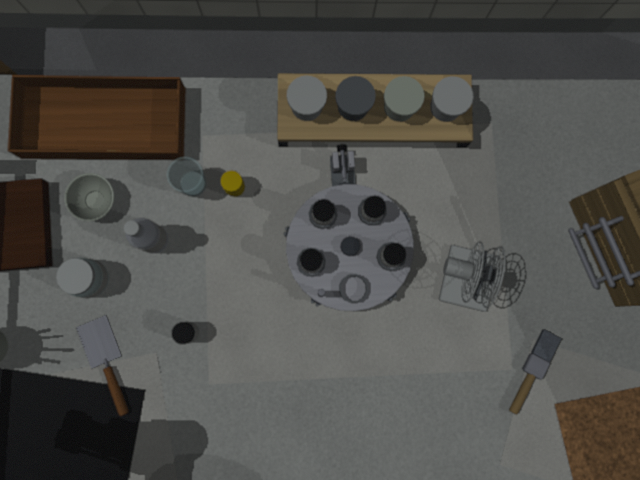

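View pics/wrist0.png

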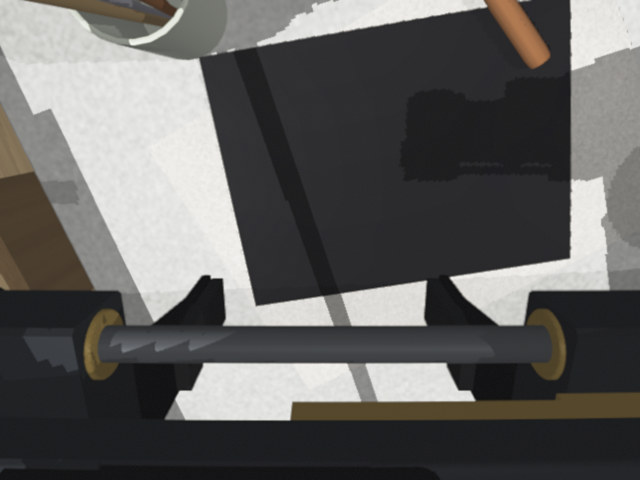

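Candidates for the loose pot are the white pot with a black lid at top (184,332) / scene (456,227), the yellow pot at top (231,182), and the parked pots at top (323,212), (374,208), (394,255) and (311,261). By the description, the pot at (184,332) is the one. I'll check it in a close crop.

```bash
python3 - <<'E'
from h import *
d=load('top0'); crop(d,'c1',150,300,220,360,8); crop(d,'c2',280,135,420,315,4)
s=load('scene0'); crop(s,'c3',215,170,355,310,5); crop(s,'c4',425,200,485,255,8)
E
```

```text
(no output)
```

View pics/c1.png

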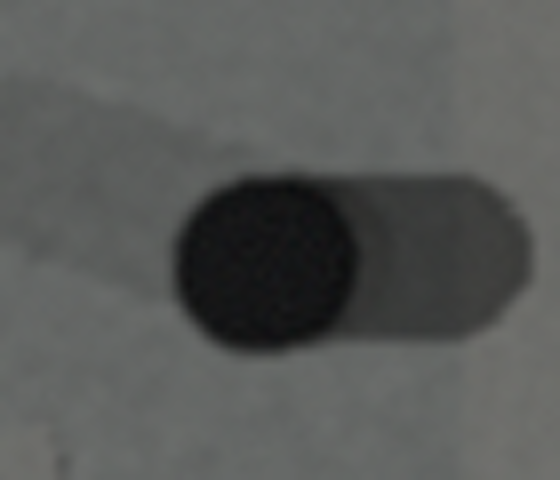

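View pics/c2.png

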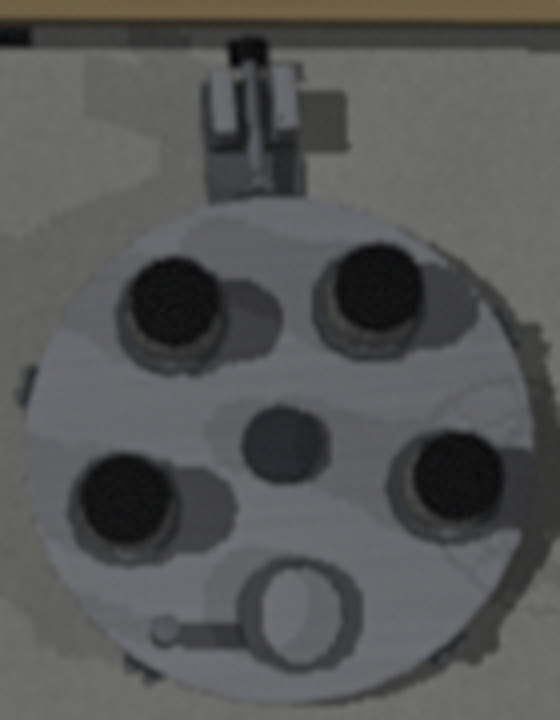

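View pics/c3.png

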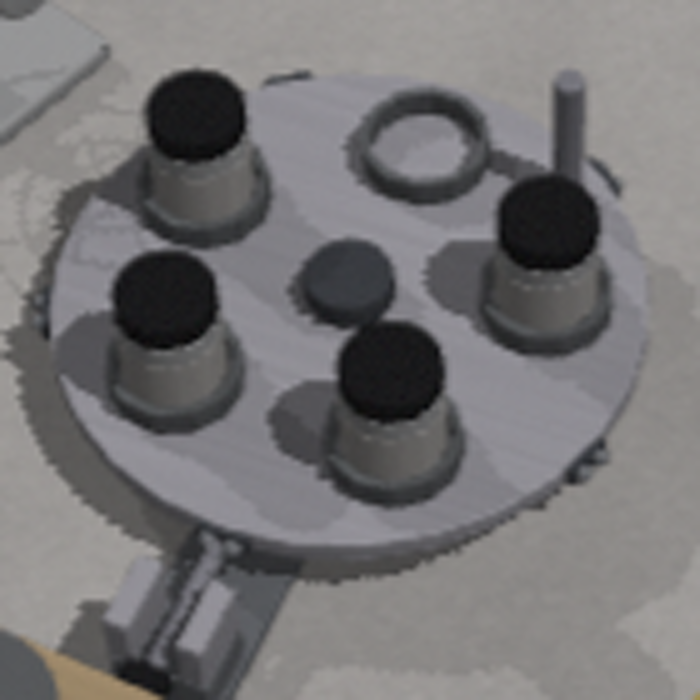

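View pics/c4.png

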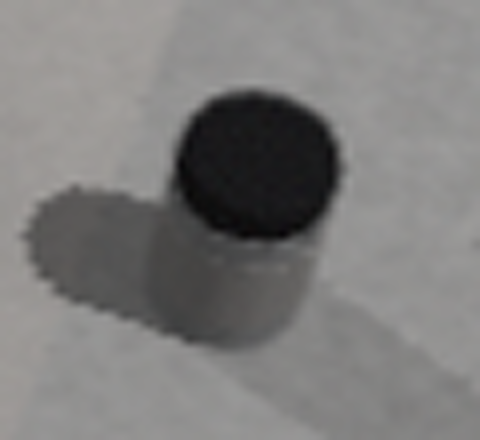

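The crop shows a white pot with a black lid standing alone, so the choice is right. The lid centre is at top (183.4,333). The collar centre is at top (355.2,288.7), the post top at (321.3,292.5) and the hub at (351.5,245.8). The next dog clockwise from the plunger is at about top (408.7,217.5).

```bash
python3 - <<'E'
from h import *
t=load('top0'); s=load('scene0')
def T(x,y): return 280+x/4-.4,135+y/4-.4
def S(x,y): return 215+x/5-.4,170+y/5-.4
P=lambda n,v: print(n,np.round(v,4))
P('pot t',atz(t,150+267/8-.4,300+264/8-.4,.062)); P('pot s',atz(s,425+259/8-.4,200+165/8-.4,.062))
hub=atz(t,*T(286,444),.058)
P('hub t',hub);P('hub s',atz(s,*S(350,277),.058))
P('collar t',atz(t,*T(301,615),.056));P('collar s',atz(s,*S(427,143),.056))
P('post t',atz(t,*T(165,629),.114));P('post s',atz(s,*S(570,76),.114))
lt=[(175,301),(380,287),(458,476),(126,498)];ls=[(389,370),(164,297),(196,113),(548,221)]
pts=[]
for a,b in zip(lt,ls): 
  p=atz(t,*T(*a),.104);q=atz(s,*S(*b),.104);P('lid',np.r_[p[:2],q[:2]]);pts.append((p+q)/2)
for z in (.03,.036):
 for n,a in dict(plk=(250,45),dR=(518,332),dBR=(447,650),dBL=(145,668),dL=(26,385)).items():
  p=atz(t,*T(*a),z)-hub; P(n,[z,*p[:2],np.hypot(*p[:2]),np.degrees(np.arctan2(p[1],p[0]))])
 for n,a in dict(dL=(42,305),dT=(290,77),dR=(607,175),dBR=(590,463),roller=(222,545)).items():
  p=atz(s,*S(*a),z)-hub; P('s'+n,[z,*p[:2],np.hypot(*p[:2]),np.degrees(np.arctan2(p[1],p[0]))])
E
```

```text
pot t [0.4094 0.2587 0.062 ]
pot s [0.413  0.2608 0.062 ]
hub t [ 0.582  -0.0702  0.058 ]
hub s [ 0.5838 -0.0675  0.058 ]
collar t [ 0.4968 -0.0775  0.056 ]
collar s [ 0.5001 -0.073   0.056 ]
post t [ 0.4872 -0.0088  0.114 ]
post s [ 0.4841 -0.0113  0.114 ]
lid [ 0.646  -0.0135  0.6504 -0.0126]
lid [ 0.6533 -0.1129  0.6575 -0.1118]
lid [ 0.5614 -0.1496  0.565  -0.1494]
lid [0.5502 0.0098 0.5531 0.0113]
plk [0.03   0.2124 0.0161 0.213  4.3217]
dR [ 3.00000e-02  6.18000e-02 -1.21500e-01  1.36300e-01 -6.30459e+01]
dBR [ 3.000000e-02 -1.014000e-01 -8.310000e-02  1.310000e-01 -1.406645e+02]
dBL [ 3.000000e-02 -1.110000e-01  6.980000e-02  1.311000e-01  1.478269e+02]
dL [3.0000e-02 3.3100e-02 1.3110e-01 1.3530e-01 7.5818e+01]
sdL [ 3.00000e-02  5.54000e-02 -1.22300e-01  1.34300e-01 -6.56487e+01]
sdT [ 3.000000e-02 -1.100000e-01 -8.910000e-02  1.416000e-01 -1.410032e+02]
sdR [ 3.000000e-02 -1.203000e-01  6.830000e-02  1.384000e-01  1.504262e+02]
sdBR [3.00000e-02 2.69000e-02 1.28500e-01 1.31300e-01 7.81681e+01]
sroller [0.03   0.1304 0.0096 0.1308 4.2257]
plk [0.036  0.2107 0.0164 0.2113 4.446 ]
dR [ 3.60000e-02  6.08000e-02 -1.20500e-01  1.35000e-01 -6.32287e+01]
dBR [ 3.600000e-02 -1.016000e-01 -8.230000e-02  1.307000e-01 -1.409946e+02]
dBL [ 3.600000e-02 -1.111000e-01  6.990000e-02  1.313000e-01  1.478367e+02]
dL [3.60000e-02 3.23000e-02 1.30900e-01 1.34800e-01 7.61449e+01]
sdL [ 3.60000e-02  5.90000e-02 -1.19200e-01  1.33000e-01 -6.36499e+01]
sdT [ 3.600000e-02 -1.054000e-01 -8.620000e-02  1.361000e-01 -1.407289e+02]
sdR [ 3.600000e-02 -1.156000e-01  7.030000e-02  1.353000e-01  1.487037e+02]
sdBR [3.60000e-02 3.08000e-02 1.30200e-01 1.33800e-01 7.67002e+01]
sroller [0.036  0.1337 0.012  0.1342 5.1235]
```

```bash
cat >> h.py <<'E'
from scipy.spatial.transform import Rotation as Ro
def Rz(a):
    c,s=np.cos(np.radians(a)),np.sin(np.radians(a)); return np.array([[s,0,c],[-c,0,s],[0,-1,0]])
def go(p,a,base=None):
    s=r.sense(); p0,R0=(s['tcp_pos'],np.array(s['ee_rot'])) if base is None else base
    rv=Ro.from_matrix(R0.T@Rz(a)).as_rotvec(); t=R0.T@(np.array(p)-p0)*100
    return np.r_[np.round(rv,4),np.round(t,2)]
def zang(s): R=np.array(s['ee_rot']); return np.degrees(np.arctan2(R[1,2],R[0,2]))
E
python3 -c "
from h import *
print(go([.411,.2597,.16],-175.7))"
```

```text
[-1.4000e-03  1.1848e+00 -1.1000e-03 -3.1190e+01  4.3000e+00  2.5150e+01]
```

Call:
step_arm --moves '[[[0, 1.185, 0, -31.2, 4.3, 25.15, 100], [0, 1.185, 0, -31.2, 4.3, 25.15, 100], [0, 1.185, 0, -31.2, 4.3, 25.15, 100], [0, 1.185, 0, -31.2, 4.3, 25.15, 100], [0, 1.185, 0, -31.2, 4.3, 25.15, 100]]]'

```text
time_s: 0.57
tcp_pos: [0.3054, 0.42, 0.1807]
ee_rot: [[-0.589, -0.0, -0.808], [0.808, -0.0, -0.589], [-0.0, -1.0, 0.0]]
wrist_force: [1.1, 0.0, -0.6]
gripper_width: 1.002
```

```bash
python3 -c "
from h import *
print(go([.411,.2597,.16],-175.7), r.sense()['tcp_pos'],r.sense()['joints'])"
```

```text
[-4.000e-04  5.545e-01 -3.000e-04 -1.918e+01  2.070e+00  9.000e-01] [0.30536743 0.42002331 0.18068906] [ 7.19015779e+01  1.28496429e+01 -1.62279032e+01 -4.26377017e-03
 -6.09500513e+01 -3.58297268e+01]
```

Call:
step_arm --moves '[[[0, 0.554, 0, -19.2, 2.07, 0.9, 100], [0, 0.554, 0, -19.2, 2.07, 0.9, 100], [0, 0.554, 0, -19.2, 2.07, 0.9, 100], [0, 0.554, 0, -19.2, 2.07, 0.9, 100], [0, 0.554, 0, -19.2, 2.07, 0.9, 100]]]'

```text
time_s: 0.98
tcp_pos: [0.4121, 0.2588, 0.1599]
ee_rot: [[-0.074, -0.001, -0.997], [0.997, -0.001, -0.074], [-0.001, -1.0, 0.001]]
wrist_force: [0.1, 0.8, -0.1]
gripper_width: 1.001
```

```bash
python3 -c "
from h import *
print(go([.411,.2597,.16],-175.7), r.sense()['tcp_pos'],r.sense()['joints'])
d=cap('wrist','w1'); print(proj(d,[.411,.26,.062]))"
```

```text
[-0.0012 -0.0011 -0.001   0.1    -0.01    0.1   ] [0.41209201 0.25881498 0.15987694] [ 5.12936493e+01  1.08644681e+01 -2.21478346e+01 -1.34088728e-02
 -5.70748277e+01 -4.70520161e+01]
[326.9527283  227.94840083]
```

View pics/w1.png

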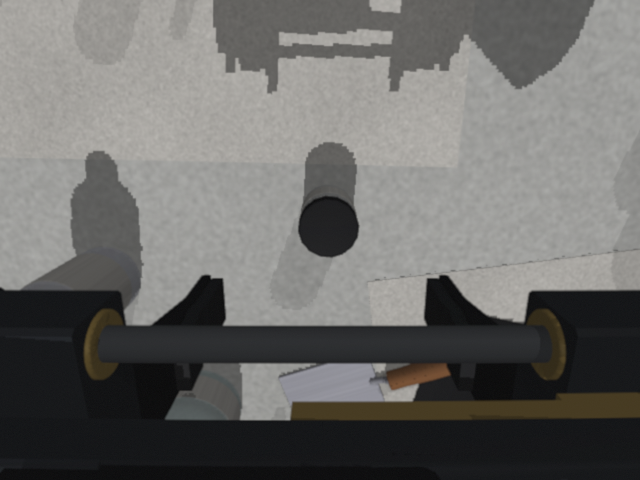

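The wrist picture shows the lid centred at (328.5,226), between the open fingers and within 2 px of the prediction.

```bash
python3 -c "
from h import *
d=load('w1'); p=atz(d,328.5,226,.062);print(p)
print(go([.411,.2595,.032],-175.7))"
```

```text
[0.41001589 0.25849189 0.062     ]
[-2.500e-03 -3.900e-03 -2.800e-03  3.500e-01  1.273e+01  1.300e-01]
```

Call:
step_arm --moves '[[[0, 0, 0, 0, 3.5, 0, 100], [0, 0, 0, 0, 7, 0, 100], [0, 0, 0, 0, 10.5, 0, 100], [0, 0, 0, 0, 12.8, 0, 100], [0, 0, 0, 0, 12.8, 0, 100]]]'

```text
time_s: 1.45
tcp_pos: [0.4087, 0.2588, 0.0279]
ee_rot: [[-0.08, -0.008, -0.997], [0.997, -0.008, -0.08], [-0.007, -1.0, 0.008]]
wrist_force: [0.2, -0.2, 0.4]
gripper_width: 0.998
```

```bash
python3 -c "
from h import *
print(go([.411,.2594,.032],-175.7))"
```

```text
[-0.0082  0.0046 -0.0074  0.03   -0.41   -0.23  ]
```

Call:
step_arm --moves '[[[0, 0, 0, 0, 0, 0, 100], [0, 0, 0, 0, 0, 0, 100], [0, 0, 0, 0, 0, 0, 60], [0, 0, 0, 0, 0, 0, 55], [0, 0, 0, 0, 0, 0, 55]]]'

```text
time_s: 1.87
tcp_pos: [0.4121, 0.2628, 0.0338]
ee_rot: [[-0.081, 0.002, -0.997], [0.997, 0.002, -0.081], [0.002, -1.0, -0.002]]
wrist_force: [0.5, -0.1, 0.3]
gripper_width: 0.851
```

```bash
python3 -c "
from h import *
print(go([.411,.2594,.032],-175.7))
d=cap('scene','s2'); crop(d,'s2c',400,150,520,250,6)"
```

```text
[ 0.0021  0.0061  0.0021 -0.33    0.18    0.14  ]
```

View pics/s2c.png

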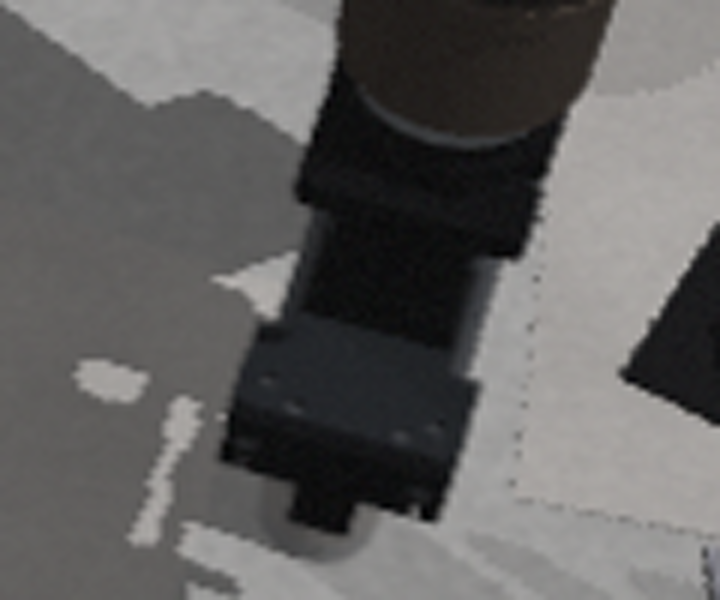

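The scene crop shows the fingers straddling the pot at crop (320,520). The arm still swings by a few mm, so I'll let it settle before closing.

Call:
step_arm --moves '[[[0, 0, 0, 0, 0, 0, 62], [0, 0, 0, 0, 0, 0, 62], [0, 0, 0, 0, 0, 0, 62], [0, 0, 0, 0, 0, 0, 62], [0, 0, 0, 0, 0, 0, 62]]]'

```text
time_s: 2.33
tcp_pos: [0.4115, 0.262, 0.0324]
ee_rot: [[-0.081, -0.0, -0.997], [0.997, -0.0, -0.081], [-0.0, -1.0, 0.0]]
wrist_force: [-0.3, -0.5, -0.1]
gripper_width: 0.625
```

```bash
python3 -c "
from h import *
print(go([.411,.2594,.032],-175.7),r.sense()['joint_velocities'])
"
```

```text
[-1.0e-04  5.9e-03 -1.0e-04 -2.5e-01  4.0e-02  7.0e-02] [ 0.01104221  0.02758032  0.02156525  0.07789701  0.0452691  -0.05797141]
```

Call:
step_arm --moves '[[[0, 0.006, 0, -0.1, 0, 0, 62], [0, 0.006, 0, -0.25, 0, 0, 60], [0, 0.006, 0, -0.25, 0, 0, 45], [0, 0.006, 0, -0.25, 0, 0, 45], [0, 0.006, 0, -0.25, 0, 0, 45]]]'

```text
time_s: 2.75
tcp_pos: [0.4115, 0.2593, 0.0323]
ee_rot: [[-0.075, -0.001, -0.997], [0.997, -0.001, -0.075], [-0.0, -1.0, 0.001]]
wrist_force: [-1.1, -0.8, -0.1]
gripper_width: 0.493
```

Call:
step_arm --moves '[[[0, 0, 0, 0, 0, 0, 42], [0, 0, 0, 0, 0, 0, 42], [0, 0, 0, 0, 0, 0, 42], [0, 0, 0, 0, 0, 0, 42], [0, 0, 0, 0, 0, 0, 42]]]'

```text
time_s: 3.17
tcp_pos: [0.4118, 0.2595, 0.0324]
ee_rot: [[-0.075, -0.0, -0.997], [0.997, -0.0, -0.075], [-0.0, -1.0, 0.0]]
wrist_force: [-1.0, -0.3, -0.3]
gripper_width: 0.494
```

Call:
step_arm --moves '[[[0, 0, 0, 0, -2, 0, 42], [0, 0, 0, 0, -5, 0, 42], [0, 0, 0, 0, -9, 0, 42], [0, 0, 0, 0, -13, 0, 42], [0, 0, 0, 0, -15, 0, 42]]]'

```text
time_s: 3.58
tcp_pos: [0.4137, 0.2611, 0.1875]
ee_rot: [[-0.076, 0.007, -0.997], [0.997, 0.005, -0.076], [0.005, -1.0, -0.007]]
wrist_force: [1.5, 1.0, -1.4]
gripper_width: 0.496
```

```bash
python3 -c "
from h import *
b=(np.array([.4118,.2595,.1824]),Rz(-175.7))
print(go([.498,-.0744,.1824],-175.7,b))
print(r.sense()['wrist_force'],r.sense()['tcp_pos'])
"
```

```text
[  0.     0.     0.   -33.94   0.    -6.09]
[ 1.52576254  0.98829485 -1.44554713] [0.41372749 0.26110351 0.18748534]
```

Call:
step_arm --moves '[[[0, 0, 0, -2, 0, -0.4, 42], [0, 0, 0, -5, 0, -0.9, 42], [0, 0, 0, -9, 0, -1.6, 42], [0, 0, 0, -13, 0, -2.3, 42], [0, 0, 0, -17, 0, -3.05, 42]]]'

```text
time_s: 4.0
tcp_pos: [0.4549, 0.0909, 0.1826]
ee_rot: [[-0.076, 0.001, -0.997], [0.997, 0.001, -0.076], [0.0, -1.0, -0.001]]
wrist_force: [1.4, 0.0, -1.1]
gripper_width: 0.493
```

Call:
step_arm --moves '[[[0, 0, 0, -4, 0, -0.7, 42], [0, 0, 0, -8, 0, -1.4, 42], [0, 0, 0, -12, 0, -2.2, 42], [0, 0, 0, -15.5, 0, -2.8, 42], [0, 0, 0, -16.94, 0, -3.04, 42]]]'

```text
time_s: 4.42
tcp_pos: [0.4985, -0.0779, 0.1821]
ee_rot: [[-0.071, 0.0, -0.997], [0.997, -0.001, -0.071], [-0.001, -1.0, -0.0]]
wrist_force: [-0.3, -0.3, -1.2]
gripper_width: 0.497
```

Call:
step_arm --moves '[[[0, 0, 0, 0, 0, 0, 42], [0, 0, 0, 0, 0, 0, 42], [0, 0, 0, 0, 0, 0, 42], [0, 0, 0, 0, 0, 0, 42], [0, 0, 0, 0, 0, 0, 42]]]'

```text
time_s: 4.83
tcp_pos: [0.4978, -0.0733, 0.1825]
ee_rot: [[-0.077, 0.0, -0.997], [0.997, 0.0, -0.077], [0.0, -1.0, -0.0]]
wrist_force: [0.6, 0.4, -2.0]
gripper_width: 0.494
```

Call:
step_arm --moves '[[[0, 0, 0, 0, 0, 0, 42], [0, 0, 0, 0, 0, 0, 42], [0, 0, 0, 0, 0, 0, 42], [0, 0, 0, 0, 0, 0, 42], [0, 0, 0, 0, 0, 0, 42]]]'

```text
time_s: 5.25
tcp_pos: [0.4979, -0.0742, 0.1824]
ee_rot: [[-0.075, 0.0, -0.997], [0.997, 0.0, -0.075], [0.0, -1.0, -0.0]]
wrist_force: [0.3, -0.2, -0.8]
gripper_width: 0.493
```

```bash
python3 -c "
from h import *
print(r.sense()['wrist_force'],r.sense()['tcp_pos'],zang(r.sense()),r.sense()['joints'])
for n in ['scene','top','wrist']: cap(n,n+'3')
d=load('scene3'); crop(d,'s3c',220,90,370,270,4)
"
```

```text
[ 0.30614638 -0.15485186 -0.79082151] [ 0.49788297 -0.07420109  0.18244826] -175.69019771253497 [ 1.00319871e+01  1.11890865e+01 -1.81466070e+01 -6.46095447e-04
 -6.06610897e+01 -5.72186828e+00]
```

View pics/s3c.png

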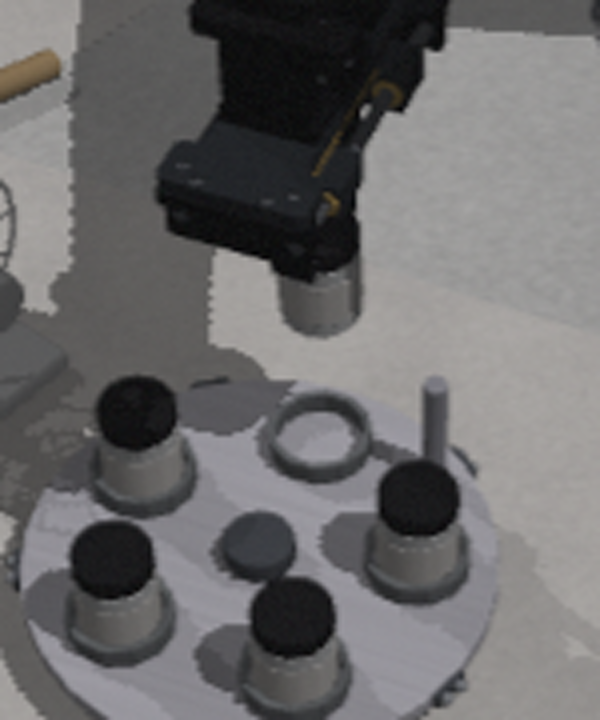

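View pics/top3.png

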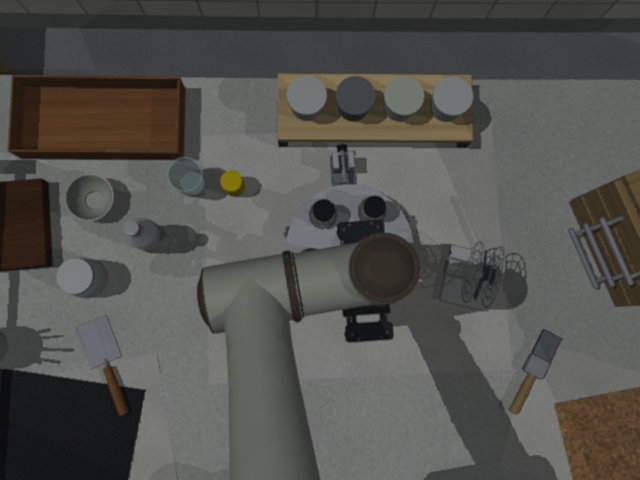

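View pics/wrist3.png

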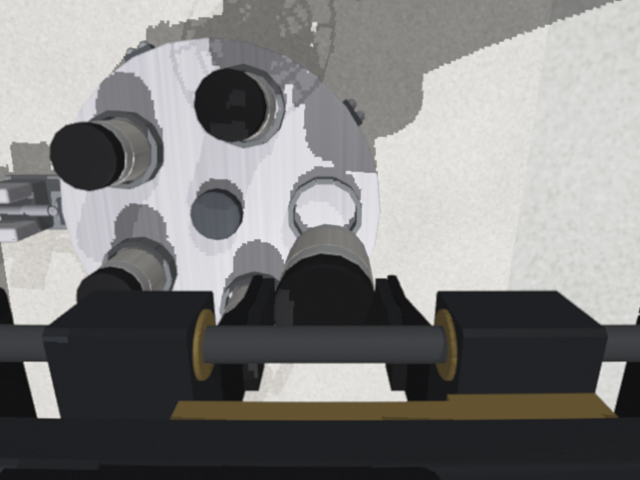

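```bash
cat > ov.py <<'E'
from h import *
def circ(d,im,c,rad,z,x0,y0,s,col):
    pts=[proj(d,[c[0]+rad*np.cos(a),c[1]+rad*np.sin(a),z]) for a in np.linspace(0,2*np.pi,73)]
    pts=((np.array(pts)-[x0,y0]+.5)*s-.5).astype(int); cv2.polylines(im,[pts.reshape(-1,1,2)],True,col,1)
E
python3 - <<'E'
from ov import *
d=load('scene3');x0,y0,x1,y1,s=275,140,335,220,8
im=cv2.resize(np.array(d['image'])[y0:y1,x0:x1,::-1].copy(),None,fx=s,fy=s,interpolation=cv2.INTER_CUBIC)
im=cv2.convertScaleAbs(im,alpha=1.5)
circ(d,im,(.5,-.0725),.022,.150,x0,y0,s,(0,255,0))
circ(d,im,(.5,-.0725),.0245,.056,x0,y0,s,(0,0,255))
circ(d,im,(.5,-.0725),.0285,.056,x0,y0,s,(0,0,255))
cv2.imwrite('pics/o1.png',im)
d=load('wrist3');x0,y0,x1,y1,s=220,160,420,310,4
im=cv2.resize(np.array(d['image'])[y0:y1,x0:x1,::-1].copy(),None,fx=s,fy=s,interpolation=cv2.INTER_CUBIC)
circ(d,im,(.498,-.0744),.022,.150,x0,y0,s,(0,255,0))
circ(d,im,(.498,-.0744),.0245,.056,x0,y0,s,(0,0,255))
circ(d,im,(.498,-.0744),.0285,.056,x0,y0,s,(0,0,255))
cv2.imwrite('pics/o2.png',im)
E
```

```text
(no output)
```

View pics/o1.png

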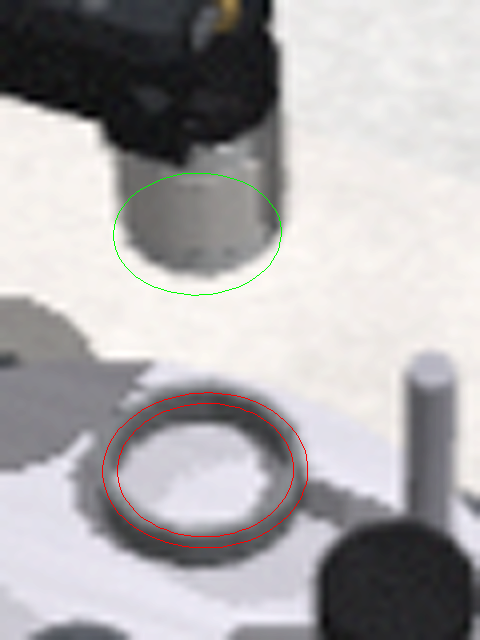

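View pics/o2.png

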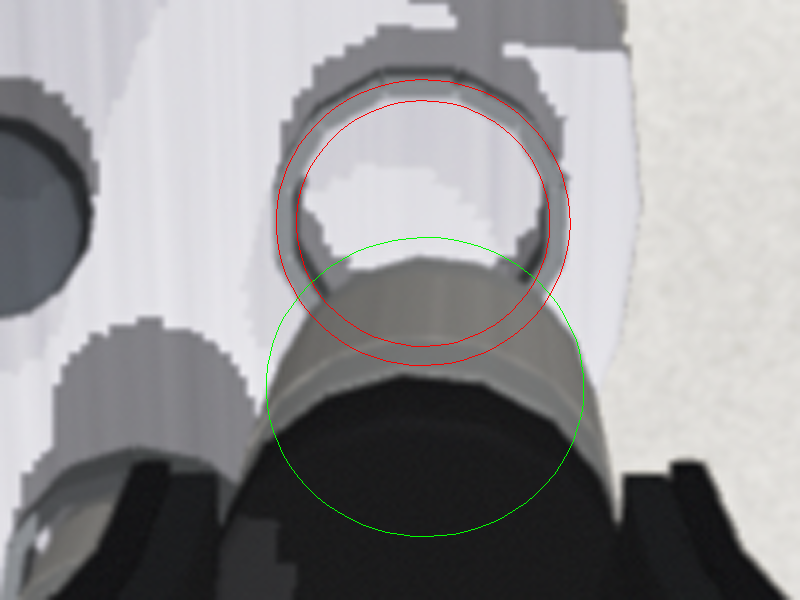

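```bash
python3 - <<'E'
from ov import *
d=load('scene0');x0,y0,x1,y1,s=425,200,485,255,8
im=cv2.resize(np.array(d['image'])[y0:y1,x0:x1,::-1].copy(),None,fx=s,fy=s,interpolation=cv2.INTER_CUBIC)
im=cv2.convertScaleAbs(im,alpha=1.5)
for z,c in ((.062,(0,255,255)),(0,(0,255,0))): circ(d,im,(.413,.2608),.022,z,x0,y0,s,c)
d=load('wrist3');x0,y0,x1,y1,s=220,160,420,340,3
im2=cv2.resize(np.array(d['image'])[y0:y1,x0:x1,::-1].copy(),None,fx=s,fy=s,interpolation=cv2.INTER_CUBIC)
for y,c in ((-.0744,(0,255,0)),(-.0719,(255,255,0))):
 circ(d,im2,(.498,y),.022,.150,x0,y0,s,c)
 circ(d,im2,(.498,y),.022,.212,x0,y0,s,c)
circ(d,im2,(.498,-.0764),.0285,.056,x0,y0,s,(0,0,255))
h=max(im.shape[0],im2.shape[0]); o=np.zeros((h,im.shape[1]+im2.shape[1],3),np.uint8);o[:im.shape[0],:im.shape[1]]=im;o[:im2.shape[0],im.shape[1]:]=im2
cv2.imwrite('pics/o3.png',o)
E
```

```text
(no output)
```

View pics/o3.png

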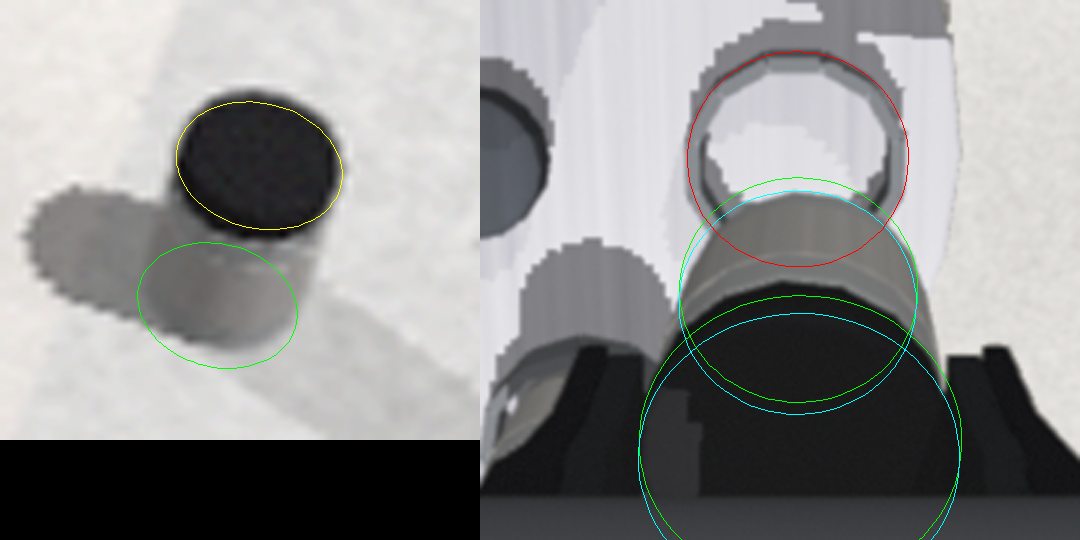

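```bash
python3 - <<'E'
import numpy as np
from scipy.optimize import least_squares
D={'t':([(.646,-.0135),(.6533,-.1129),(.5614,-.1496),(.5502,.0098),(.4968,-.0775)],(.4094,.2587)),
's':([(.6504,-.0126),(.6575,-.1118),(.565,-.1494),(.5531,.0113),(.5001,-.073)],(.413,.2608))}
off=np.radians([-144,144,72,-72,0])
for k,(p,q) in D.items():
  p=np.array(p);q=np.array(q)
  f=lambda v:(v[:2]+.085*np.c_[np.cos(v[2]+off),np.sin(v[2]+off)]-p).ravel()
  s=least_squares(f,[.58,-.07,3.2]);v=s.x
  pk=v[:2]+.085*np.array([np.cos(v[2]),np.sin(v[2])])
  print(k,v[:2],np.degrees(v[2]),'pk',pk,'rel',pk-q,'tcp target',pk-q+[.4118,.2595],np.round(s.fun.reshape(-1,2)*1e3,1).tolist())
E
```

```text
t [ 0.58154 -0.06874] 184.53514446471388 pk [ 0.49680613 -0.075461  ] rel [ 0.08740613 -0.334161  ] tcp target [ 0.49920613 -0.074661  ] [[0.1, 0.0], [0.7, -0.2], [0.3, -1.8], [-1.2, -0.0], [0.0, 2.0]]
s [ 0.58522 -0.0671 ] 184.12114625279844 pk [ 0.50043978 -0.07320857] rel [ 0.08743978 -0.33400857] tcp target [ 0.49923978 -0.07450857] [[-0.2, 0.3], [-0.1, -0.2], [-0.2, -0.2], [0.1, 0.3], [0.3, -0.2]]
```

Call:
step_arm --moves '[[[0, 0, 0, -0.1, 2, -0.06, 42], [0, 0, 0, -0.1, 5, -0.06, 42], [0, 0, 0, -0.1, 7, -0.06, 42], [0, 0, 0, -0.1, 8.2, -0.06, 42], [0, 0, 0, -0.1, 8.2, -0.06, 42]]]'

```text
time_s: 5.82
tcp_pos: [0.4963, -0.0756, 0.0975]
ee_rot: [[-0.074, -0.007, -0.997], [0.997, -0.0, -0.074], [0.0, -1.0, 0.007]]
wrist_force: [0.5, -0.3, -1.1]
gripper_width: 0.495
```

Call:
step_arm --moves '[[[0, 0, 0, 0, 0, 0, 42], [0, 0, 0, 0, 0, 0, 42], [0, 0, 0, 0, 0, 0, 42], [0, 0, 0, 0, 0, 0, 42], [0, 0, 0, 0, 0, 0, 42]]]'

```text
time_s: 6.23
tcp_pos: [0.4991, -0.0752, 0.1013]
ee_rot: [[-0.075, 0.002, -0.997], [0.997, 0.0, -0.075], [0.0, -1.0, -0.002]]
wrist_force: [0.1, -0.1, -1.0]
gripper_width: 0.5
```

```bash
python3 - <<'E'
from ov import *
s=r.sense();p=s['tcp_pos'];print(p,zang(s))
d=cap('wrist','wrist4')
x0,y0,x1,y1,k=230,150,410,340,4
im=cv2.resize(np.array(d['image'])[y0:y1,x0:x1,::-1].copy(),None,fx=k,fy=k,interpolation=cv2.INTER_CUBIC)
circ(d,im,(p[0],p[1]),.022,p[2]-.0324+.062,x0,y0,k,(0,255,255))
circ(d,im,(.4985,-.0752),.0285,.056,x0,y0,k,(0,0,255))
circ(d,im,(.4985,-.0752),.0245,.056,x0,y0,k,(0,0,255))
cv2.imwrite('pics/o4.png',im[:600])
d=cap('scene','scene4')
x0,y0,x1,y1,k=270,150,340,220,8
im=cv2.resize(np.array(d['image'])[y0:y1,x0:x1,::-1].copy(),None,fx=k,fy=k,interpolation=cv2.INTER_CUBIC)
cv2.imwrite('pics/o5.png',cv2.convertScaleAbs(im,alpha=1.5))
E
```

```text
[ 0.49907525 -0.07524018  0.10129305] -175.70228887403394
```

View pics/o4.png

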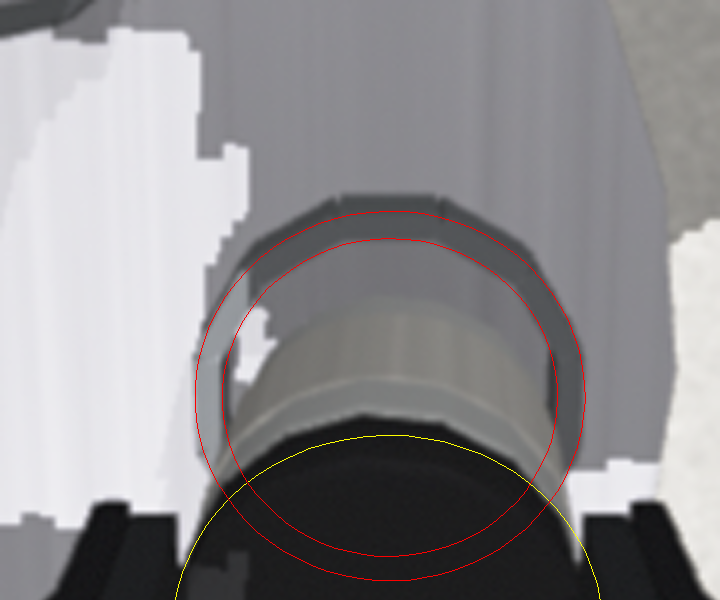

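View pics/o5.png

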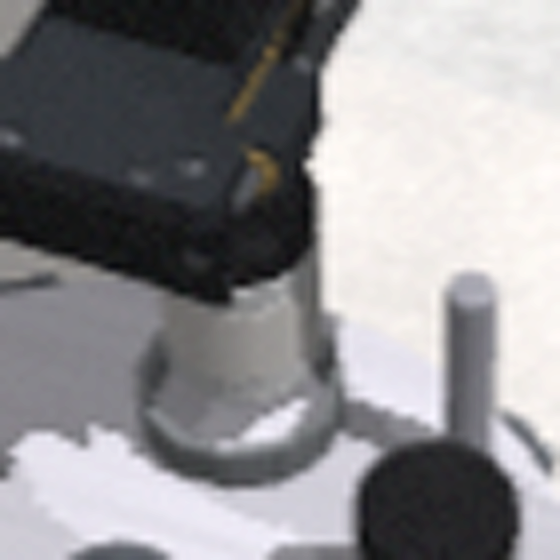

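Call:
step_arm --moves '[[[0, 0, 0, 0, 0.3, 0, 42], [0, 0, 0, 0, 0.6, 0, 42], [0, 0, 0, 0, 0.9, 0, 42], [0, 0, 0, 0, 1.1, 0, 42], [0, 0, 0, 0, 1.2, 0, 42]]]'

```text
time_s: 6.75
tcp_pos: [0.4982, -0.0753, 0.0878]
ee_rot: [[-0.075, -0.001, -0.997], [0.997, -0.0, -0.075], [-0.0, -1.0, 0.001]]
wrist_force: [-0.7, -0.2, -1.3]
gripper_width: 0.492
```

Call:
step_arm --moves '[[[0, 0, 0, 0, 0.1, 0, 42], [0, 0, 0, 0, 0.2, 0, 42], [0, 0, 0, 0, 0.3, 0, 42], [0, 0, 0, 0, 0.4, 0, 42], [0, 0, 0, 0, 0.4, 0, 42]]]'

```text
time_s: 7.17
tcp_pos: [0.4985, -0.0753, 0.0843]
ee_rot: [[-0.075, -0.0, -0.997], [0.997, -0.0, -0.075], [0.0, -1.0, 0.0]]
wrist_force: [-0.4, -0.7, -0.3]
gripper_width: 0.494
```

Call:
step_arm --moves '[[[0, 0, 0, 0, 0.15, 0, 42], [0, 0, 0, 0, 0.3, 0, 42], [0, 0, 0, 0, 0.45, 0, 42], [0, 0, 0, 0, 0.6, 0, 42], [0, 0, 0, 0, 0.6, 0, 42]]]'

```text
time_s: 7.58
tcp_pos: [0.4983, -0.0753, 0.078]
ee_rot: [[-0.075, -0.001, -0.997], [0.997, -0.0, -0.075], [-0.0, -1.0, 0.001]]
wrist_force: [-0.1, -0.5, -1.1]
gripper_width: 0.495
```

Call:
step_arm --moves '[[[0, 0, 0, 0, 0.1, 0, 42], [0, 0, 0, 0, 0.2, 0, 42], [0, 0, 0, 0, 0.3, 0, 42], [0, 0, 0, 0, 0.35, 0, 42], [0, 0, 0, 0, 0.35, 0, 42]]]'

```text
time_s: 8.0
tcp_pos: [0.4985, -0.0753, 0.0748]
ee_rot: [[-0.075, -0.0, -0.997], [0.997, -0.0, -0.075], [0.0, -1.0, 0.0]]
wrist_force: [-0.1, -0.0, -1.6]
gripper_width: 0.493
```

Call:
step_arm --moves '[[[0, 0, 0, 0, 0, 0, 48], [0, 0, 0, 0, 0, 0, 52], [0, 0, 0, 0, 0, 0, 58], [0, 0, 0, 0, 0, 0, 66], [0, 0, 0, 0, 0, 0, 66]]]'

```text
time_s: 8.42
tcp_pos: [0.4988, -0.0753, 0.0751]
ee_rot: [[-0.075, 0.001, -0.997], [0.997, -0.0, -0.075], [-0.0, -1.0, -0.001]]
wrist_force: [0.1, 0.1, -0.5]
gripper_width: 0.629
```

Call:
step_arm --moves '[[[0, 0, 0, 0, 0, 0, 70], [0, 0, 0, 0, 0, 0, 70], [0, 0, 0, 0, -2, 0, 70], [0, 0, 0, 0, -5, 0, 70], [0, 0, 0, 0, -9, 0, 70]]]'

```text
time_s: 8.83
tcp_pos: [0.4964, -0.0754, 0.1635]
ee_rot: [[-0.075, -0.007, -0.997], [0.997, -0.0, -0.075], [0.0, -1.0, 0.007]]
wrist_force: [0.6, 0.8, -0.4]
gripper_width: 0.7
```

```bash
python3 - <<'E'
from ov import *
s=r.sense();print(s['tcp_pos'],s['wrist_force'])
d=cap('wrist','wrist5')
d=cap('scene','scene5');crop(d,'o6',215,150,355,310,4)
E
```

```text
[ 0.49641519 -0.07539539  0.16353694] [ 0.61192661  0.79762871 -0.36219463]
```

View pics/o6.png

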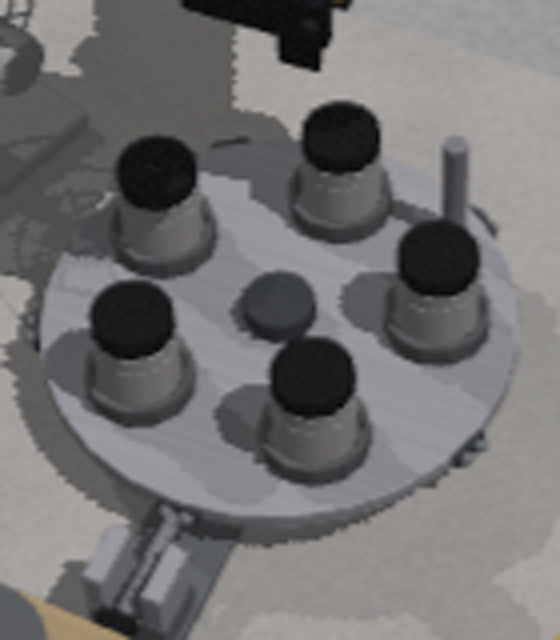

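View pics/wrist5.png

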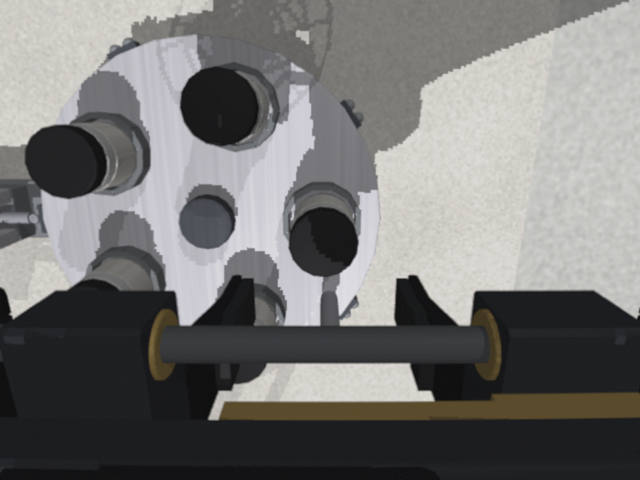

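The pot stands fully down in its pocket, with its collar showing all round at scene crop (342,200). The disc hasn't moved: the roller is still nested at (175,520). Now I'll work out the push path.

```bash
cat >> h.py <<'E'
C=np.array([.5834,-.068])
def PP(th,z,off=16.5):
    a=148.3+np.degrees(th); f=np.radians(a)
    e=np.array([np.cos(f),np.sin(f)]);t=np.array([-np.sin(f),np.cos(f)])
    p=C+.116*e-off*1e-3*t; return np.r_[p,z],a
def rows(th0,ths,z=.09):
    p0,a0=PP(th0,z); 
    for t in ths:
        p,a=PP(t,z); print([float(x) for x in go(p,a,(p0,Rz(a0)))],end=',\n')
E
python3 - <<'E'
from h import *
s=r.sense();print(s['tcp_pos'],PP(-.09,.165)); p,a=PP(-.09,.165)
print(go(p,a,(np.array([.4985,-.0753,.165]),Rz(-175.7))))
E
```

```text
[ 0.50320937 -0.07531339  0.17149636] (array([0.50048081, 0.01478079, 0.165     ]), np.float64(143.1433798438226))
[ 0.      0.7183  0.      8.97    0.     -0.87  ]
```

Call:
step_arm --moves '[[[0, 0.12, 0, 2, 0, -0.2, 0], [0, 0.24, 0, 4.5, 0, -0.4, 0], [0, 0.36, 0, 7, 0, -0.7, 0], [0, 0.48, 0, 8.97, 0, -0.87, 0], [0, 0.6, 0, 8.97, 0, -0.87, 0]]]'

```text
time_s: 9.35
tcp_pos: [0.5009, 0.0173, 0.1649]
ee_rot: [[0.504, 0.001, -0.864], [0.864, 0.001, 0.504], [0.001, -1.0, -0.0]]
wrist_force: [-0.4, -0.3, -0.2]
gripper_width: 0.408
```

Call:
step_arm --moves '[[[0, 0.118, 0, 0, 0, 0, 0], [0, 0.118, 0, 0, 0, 0, 0], [0, 0.118, 0, 0, 0, 0, 0], [0, 0.118, 0, 0, 0, 0, 0], [0, 0.118, 0, 0, 0, 0, 0]]]'

```text
time_s: 9.77
tcp_pos: [0.5005, 0.0146, 0.1649]
ee_rot: [[0.599, -0.0, -0.801], [0.801, -0.0, 0.599], [-0.0, -1.0, 0.0]]
wrist_force: [0.2, 0.0, 0.5]
gripper_width: 0.046
```

Call:
step_arm --moves '[[[0, 0, 0, 0, 0, 0, 0], [0, 0, 0, 0, 0, 0, 0], [0, 0, 0, 0, 0, 0, 0], [0, 0, 0, 0, 0, 0, 0], [0, 0, 0, 0, 0, 0, 0]]]'

```text
time_s: 10.18
tcp_pos: [0.5005, 0.0147, 0.1649]
ee_rot: [[0.6, 0.0, -0.8], [0.8, -0.0, 0.6], [-0.0, -1.0, -0.0]]
wrist_force: [-0.1, 0.1, 0.6]
gripper_width: 0.007
```

```bash
python3 - <<'E'
from h import *
s=r.sense();p,a=PP(-.09,.09);print(s['tcp_pos'],zang(s),go(p,a),s['wrist_force'],s['gripper_width'])
d=cap('wrist','wrist6')
d=cap('scene','scene6');crop(d,'o7',215,120,355,310,4)
E
```

```text
[0.50053256 0.01474214 0.16492729] 143.16514531736206 [ 0.00e+00  4.00e-04 -0.00e+00  0.00e+00  7.49e+00  1.00e-02] [-0.10152389  0.08068687  0.62841457] 0.006561708499949462
```

View pics/o7.png

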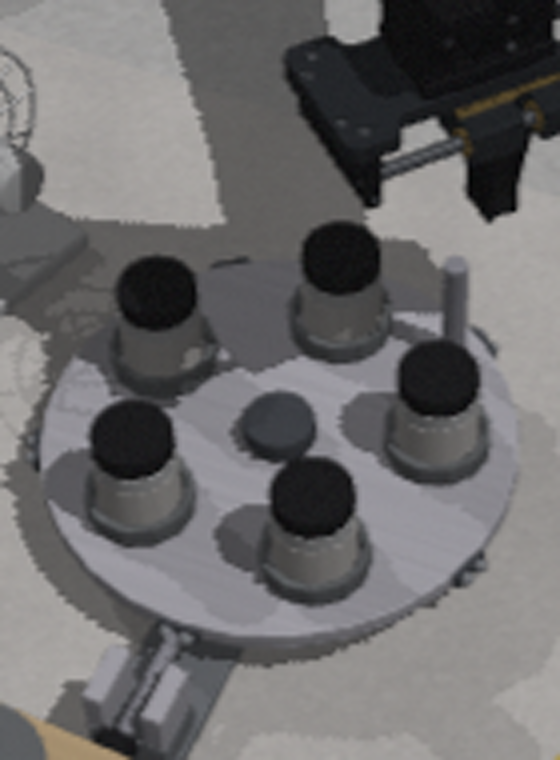

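View pics/wrist6.png

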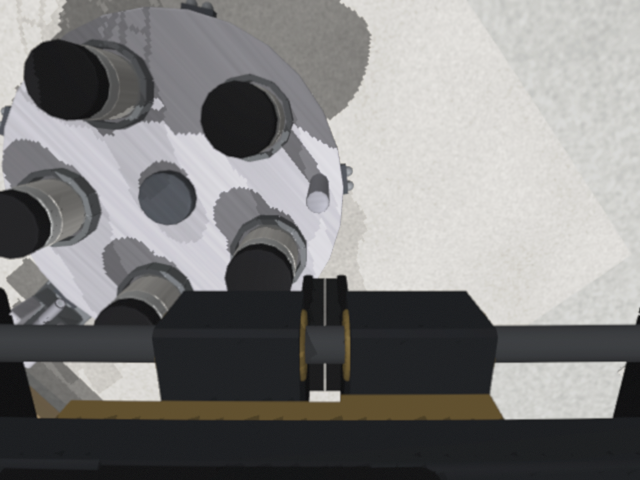

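The wrist picture shows the post top at (317,202). The closed fingers at (325,335) sit on the clockwise side of the post and are clear of parked4's lid at (258,270). I'll go down.

Call:
step_arm --moves '[[[0, 0, 0, 0, 1.5, 0, 0], [0, 0, 0, 0, 3.5, 0, 0], [0, 0, 0, 0, 5.5, 0, 0], [0, 0, 0, 0, 7, 0, 0], [0, 0, 0, 0, 7.5, 0, 0]]]'

```text
time_s: 10.7
tcp_pos: [0.4989, 0.0144, 0.0876]
ee_rot: [[0.6, -0.004, -0.8], [0.8, -0.001, 0.6], [-0.004, -1.0, 0.003]]
wrist_force: [-0.4, -1.0, -0.6]
gripper_width: 0.003
```

Call:
step_arm --moves '[[[0, 0, 0, 0, 0, 0, 0], [0, 0, 0, 0, 0, 0, 0], [0, 0, 0, 0, 0, 0, 0], [0, 0, 0, 0, 0, 0, 0], [0, 0, 0, 0, 0, 0, 0]]]'

```text
time_s: 11.12
tcp_pos: [0.5011, 0.015, 0.0908]
ee_rot: [[0.6, 0.002, -0.8], [0.8, 0.001, 0.6], [0.002, -1.0, -0.001]]
wrist_force: [-0.5, 0.2, -0.3]
gripper_width: 0.005
```

```bash
python3 - <<'E'
from h import *
s=r.sense();p,a=PP(-.09,.09);print(s['tcp_pos'],zang(s),go(p,a),s['wrist_force'])
rows(-.09,[-.08,-.07,-.06,-.05,-.045])
rows(-.045,[-.04,-.035,-.03,-.025,-.02])
d=cap('scene','scene7');crop(d,'o8',215,120,355,310,4)
d=cap('wrist','wrist7')
E
```

```text
[0.50110572 0.0149811  0.09083556] 143.16356025367384 [ 0.0011  0.0004  0.0016 -0.05    0.08    0.04  ] [-0.47521262  0.23287099 -0.27049526]
[0.0, -0.01, 0.0, -0.12, 0.0, 0.02],
[0.0, -0.02, 0.0, -0.23, 0.0, 0.03],
[0.0, -0.03, 0.0, -0.35, 0.0, 0.04],
[0.0, -0.04, 0.0, -0.47, 0.0, 0.06],
[0.0, -0.045, 0.0, -0.52, 0.0, 0.06],
[0.0, -0.005, 0.0, -0.06, 0.0, 0.01],
[0.0, -0.01, 0.0, -0.12, 0.0, 0.02],
[0.0, -0.015, 0.0, -0.17, 0.0, 0.02],
[0.0, -0.02, 0.0, -0.23, 0.0, 0.03],
[0.0, -0.025, 0.0, -0.29, 0.0, 0.04],
```

View pics/o8.png

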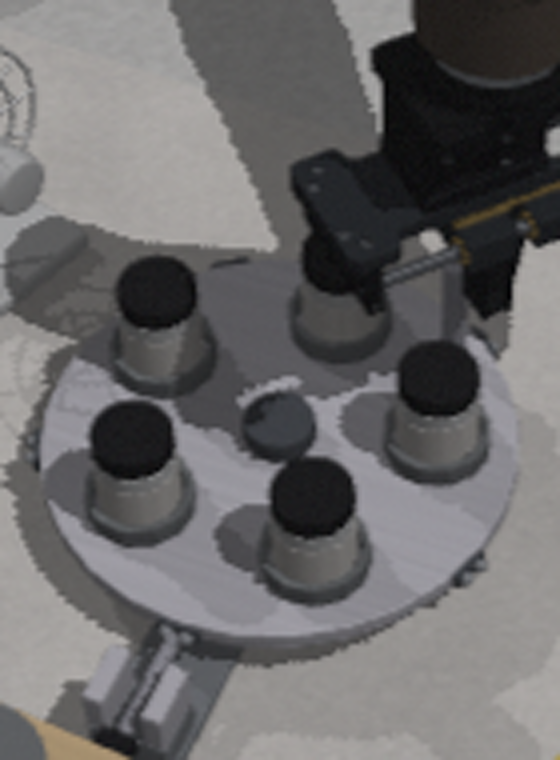

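View pics/wrist7.png

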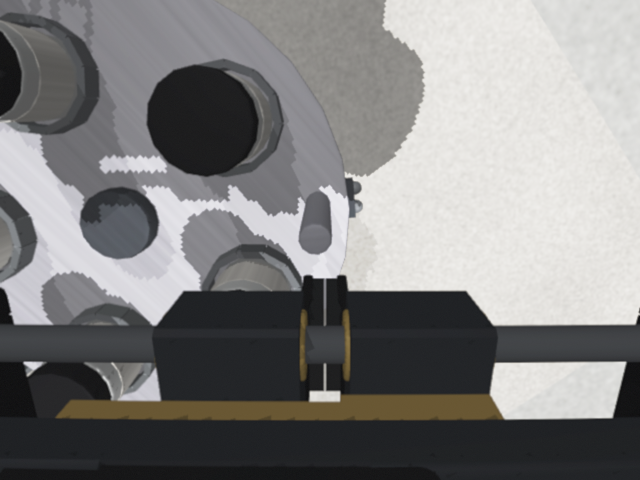

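The fingers are behind the post, which shows at wrist (315,235), with nothing touching. I'll approach slowly.

Call:
step_arm --moves '[[[0, -0.01, 0, -0.12, 0, 0.02, 0], [0, -0.02, 0, -0.23, 0, 0.03, 0], [0, -0.03, 0, -0.35, 0, 0.04, 0], [0, -0.04, 0, -0.47, 0, 0.06, 0], [0, -0.045, 0, -0.52, 0, 0.06, 0]]]'

```text
time_s: 11.63
tcp_pos: [0.4967, 0.0108, 0.0899]
ee_rot: [[0.562, -0.0, -0.827], [0.827, -0.0, 0.562], [-0.0, -1.0, 0.0]]
wrist_force: [-0.4, 0.3, 1.3]
gripper_width: 0.003
```

Call:
step_arm --moves '[[[0, -0.005, 0, -0.06, 0, 0.01, 0], [0, -0.01, 0, -0.12, 0, 0.02, 0], [0, -0.015, 0, -0.17, 0, 0.02, 0], [0, -0.02, 0, -0.23, 0, 0.03, 0], [0, -0.025, 0, -0.29, 0, 0.04, 0]]]'

```text
time_s: 12.05
tcp_pos: [0.4949, 0.0088, 0.0899]
ee_rot: [[0.542, -0.0, -0.841], [0.841, 0.0, 0.542], [-0.0, -1.0, 0.0]]
wrist_force: [-0.1, -0.4, 0.0]
gripper_width: 0.006
```

Call:
step_arm --moves '[[[0, -0.005, 0, -0.06, 0, 0.01, 0], [0, -0.01, 0, -0.12, 0, 0.02, 0], [0, -0.015, 0, -0.17, 0, 0.02, 0], [0, -0.02, 0, -0.23, 0, 0.03, 0], [0, -0.025, 0, -0.29, 0, 0.04, 0]]]'

```text
time_s: 12.47
tcp_pos: [0.4935, 0.0069, 0.09]
ee_rot: [[0.521, 0.001, -0.854], [0.854, 0.001, 0.521], [0.001, -1.0, -0.001]]
wrist_force: [0.7, 1.7, 0.5]
gripper_width: 0.01
```

Call:
step_arm --moves '[[[0, -0.005, 0, -0.06, 0, 0.01, 0], [0, -0.01, 0, -0.12, 0, 0.02, 0], [0, -0.015, 0, -0.17, 0, 0.02, 0], [0, -0.02, 0, -0.23, 0, 0.03, 0], [0, -0.025, 0, -0.29, 0, 0.04, 0]]]'

```text
time_s: 12.88
tcp_pos: [0.4928, 0.006, 0.0902]
ee_rot: [[0.499, 0.004, -0.867], [0.867, 0.003, 0.499], [0.004, -1.0, -0.002]]
wrist_force: [2.7, 7.5, -2.3]
gripper_width: 0.005
```

Call:
step_arm --moves '[[[0, -0.005, 0, -0.06, 0, 0.01, 0], [0, -0.01, 0, -0.12, 0, 0.02, 0], [0, -0.015, 0, -0.17, 0, 0.02, 0], [0, -0.02, 0, -0.23, 0, 0.03, 0], [0, -0.025, 0, -0.29, 0, 0.04, 0]]]'

```text
time_s: 13.3
tcp_pos: [0.4894, 0.0021, 0.09]
ee_rot: [[0.477, -0.0, -0.879], [0.879, -0.0, 0.477], [-0.0, -1.0, 0.0]]
wrist_force: [0.9, 1.1, 0.5]
gripper_width: 0.003
```

Call:
step_arm --moves '[[[0, -0.005, 0, -0.06, 0, 0.01, 0], [0, -0.01, 0, -0.12, 0, 0.02, 0], [0, -0.015, 0, -0.17, 0, 0.02, 0], [0, -0.02, 0, -0.23, 0, 0.03, 0], [0, -0.025, 0, -0.29, 0, 0.04, 0]]]'

```text
time_s: 13.72
tcp_pos: [0.4874, -0.0007, 0.0899]
ee_rot: [[0.455, -0.0, -0.89], [0.89, -0.0, 0.455], [-0.0, -1.0, 0.0]]
wrist_force: [-0.4, 0.7, 0.7]
gripper_width: 0.006
```

```bash
python3 - <<'E'
from h import *
s=r.sense();p,a=PP(.08,.09);print(go(p,a),zang(s))
rows(.08,[.095,.115,.135,.155,.18])
rows(.18,[.205,.23,.255,.28,.305])
E
```

```text
[-0.0003  0.0005 -0.0005  0.03   -0.01   -0.01  ] 152.9128361454524
[0.0, -0.015, 0.0, -0.17, 0.0, 0.02],
[0.0, -0.035, 0.0, -0.41, 0.0, 0.05],
[0.0, -0.055, 0.0, -0.64, 0.0, 0.07],
[0.0, -0.075, 0.0, -0.87, 0.0, 0.09],
[0.0, -0.1, 0.0, -1.17, 0.0, 0.11],
[0.0, -0.025, 0.0, -0.29, 0.0, 0.04],
[0.0, -0.05, 0.0, -0.58, 0.0, 0.07],
[0.0, -0.075, 0.0, -0.87, 0.0, 0.09],
[0.0, -0.1, 0.0, -1.17, 0.0, 0.11],
[0.0, -0.125, 0.0, -1.46, 0.0, 0.12],
```

Call:
step_arm --moves '[[[0, -0.015, 0, -0.17, 0, 0.02, 0], [0, -0.035, 0, -0.41, 0, 0.05, 0], [0, -0.055, 0, -0.64, 0, 0.07, 0], [0, -0.075, 0, -0.87, 0, 0.09, 0], [0, -0.1, 0, -1.17, 0, 0.11, 0]]]'

```text
time_s: 14.13
tcp_pos: [0.4815, -0.0102, 0.09]
ee_rot: [[0.362, 0.0, -0.932], [0.932, 0.0, 0.362], [0.0, -1.0, -0.0]]
wrist_force: [0.8, 1.2, -0.4]
gripper_width: 0.005
```

Call:
step_arm --moves '[[[0, -0.025, 0, -0.29, 0, 0.04, 0], [0, -0.05, 0, -0.58, 0, 0.07, 0], [0, -0.075, 0, -0.87, 0, 0.09, 0], [0, -0.1, 0, -1.17, 0, 0.11, 0], [0, -0.125, 0, -1.46, 0, 0.12, 0]]]'

```text
time_s: 14.55
tcp_pos: [0.4748, -0.0235, 0.09]
ee_rot: [[0.243, 0.0, -0.97], [0.97, 0.0, 0.243], [0.0, -1.0, -0.0]]
wrist_force: [0.2, 1.2, 0.1]
gripper_width: 0.005
```

Call:
step_arm --moves '[[[0, -0.025, 0, -0.29, 0, 0.04, 0], [0, -0.05, 0, -0.58, 0, 0.07, 0], [0, -0.075, 0, -0.87, 0, 0.09, 0], [0, -0.1, 0, -1.17, 0, 0.11, 0], [0, -0.125, 0, -1.46, 0, 0.12, 0]]]'

```text
time_s: 14.97
tcp_pos: [0.47, -0.0374, 0.09]
ee_rot: [[0.12, 0.0, -0.993], [0.993, 0.0, 0.12], [0.0, -1.0, -0.0]]
wrist_force: [1.1, 1.4, -0.7]
gripper_width: 0.005
```

```bash
python3 - <<'E'
from h import *
s=r.sense();p,a=PP(.43,.09);print(go(p,a),zang(s),s['wrist_force'],s['joints'])
d=cap('scene','scene8');crop(d,'o9',215,120,355,310,4)
E
```

```text
[ 0.0001  0.0025  0.0002  0.01   -0.     -0.03  ] 173.0809618005836 [ 1.06886837  1.39370771 -0.69302293] [ 1.52540458e+01  1.43024625e+01 -2.95714108e+01 -1.01182025e-02
 -4.61170766e+01 -2.21660703e+01]
```

View pics/o9.png

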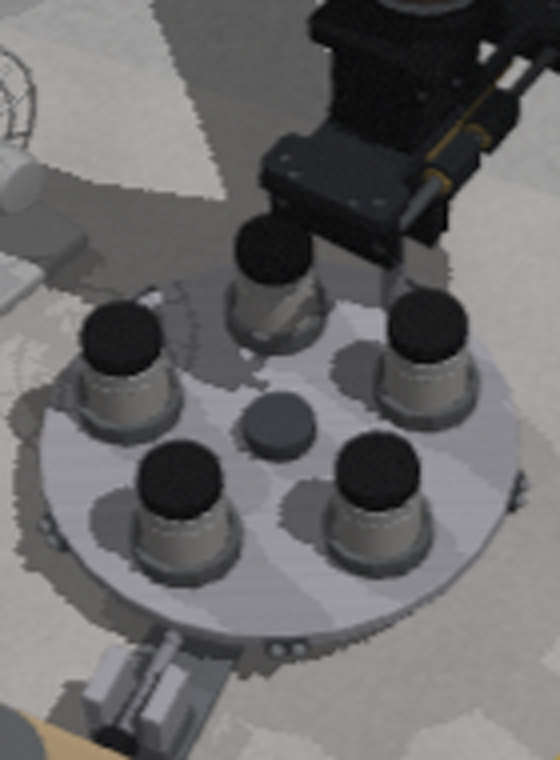

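The disc follows at about 0.43 rad, all pots upright. The dog that was nested is now at crop (288,648), the next one is at (52,530), and the roller is at (175,637).

```bash
python3 - <<'E'
from h import *
d=load('scene8')
for z in (.033,.036):
 for n,q in dict(roller=(174,637),old=(288,648),nxt=(50,530)).items():
  p=atz(d,215+q[0]/4-.4,120+q[1]/4-.4,z)[:2]-[.5852,-.0671]; print(z,n,np.hypot(*p),np.arctan2(p[1],p[0]))
crop(d,'o10',215,230,300,290,9)
E
```

```text
0.033 roller 0.13028714441942643 0.04867430366920425
0.033 old 0.1267702131204569 0.5113386500346727
0.033 nxt 0.1316033594603678 -0.7112005462594048
0.036 roller 0.13196525282398675 0.05699411635577674
0.036 old 0.1287280846878287 0.5118470223796865
0.036 nxt 0.13197012115533516 -0.6944445785676874
```

View pics/o10.png

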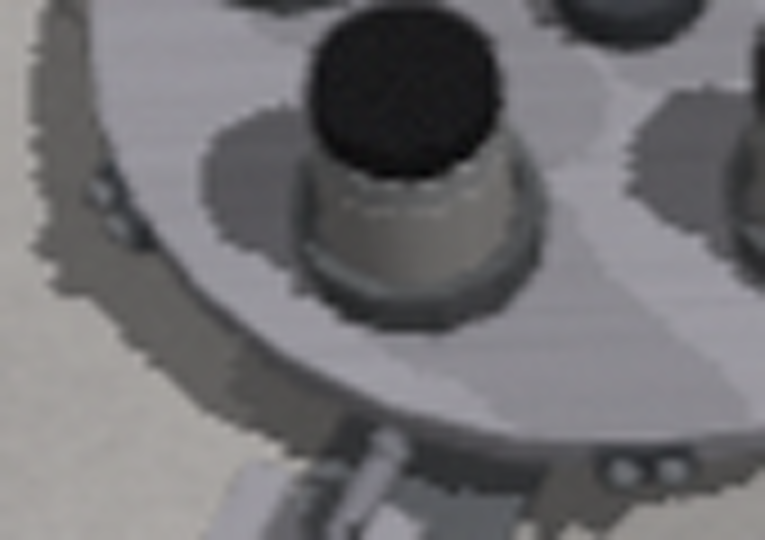

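Both measures put the next stop at about 1.19 to 1.21 rad. I'll run on at the same pace to about 0.93, then slow down.

Call:
step_arm --moves '[[[0, -0.025, 0, -0.29, 0, 0.04, 0], [0, -0.05, 0, -0.58, 0, 0.07, 0], [0, -0.075, 0, -0.87, 0, 0.09, 0], [0, -0.1, 0, -1.17, 0, 0.11, 0], [0, -0.125, 0, -1.46, 0, 0.12, 0]]]'

```text
time_s: 15.43
tcp_pos: [0.4669, -0.0517, 0.0899]
ee_rot: [[-0.003, -0.0, -1.0], [1.0, 0.0, -0.003], [0.0, -1.0, 0.0]]
wrist_force: [0.4, 1.2, -0.8]
gripper_width: 0.005
```

Call:
step_arm --moves '[[[0, -0.025, 0, -0.29, 0, 0.04, 0], [0, -0.05, 0, -0.58, 0, 0.07, 0], [0, -0.075, 0, -0.87, 0, 0.09, 0], [0, -0.1, 0, -1.17, 0, 0.11, 0], [0, -0.125, 0, -1.46, 0, 0.12, 0]]]'

```text
time_s: 15.85
tcp_pos: [0.4657, -0.0663, 0.0899]
ee_rot: [[-0.128, -0.001, -0.992], [0.992, 0.0, -0.128], [0.0, -1.0, 0.001]]
wrist_force: [-0.1, 1.1, -0.2]
gripper_width: 0.002
```

Call:
step_arm --moves '[[[0, -0.025, 0, -0.29, 0, 0.04, 0], [0, -0.05, 0, -0.58, 0, 0.07, 0], [0, -0.075, 0, -0.87, 0, 0.09, 0], [0, -0.1, 0, -1.17, 0, 0.11, 0], [0, -0.125, 0, -1.46, 0, 0.12, 0]]]'

```text
time_s: 16.27
tcp_pos: [0.4663, -0.081, 0.0899]
ee_rot: [[-0.251, -0.001, -0.968], [0.968, 0.0, -0.251], [0.0, -1.0, 0.001]]
wrist_force: [-0.2, 1.6, 0.9]
gripper_width: 0.007
```

Call:
step_arm --moves '[[[0, -0.025, 0, -0.29, 0, 0.04, 0], [0, -0.05, 0, -0.58, 0, 0.07, 0], [0, -0.075, 0, -0.87, 0, 0.09, 0], [0, -0.1, 0, -1.17, 0, 0.11, 0], [0, -0.12, 0, -1.4, 0, 0.12, 0]]]'

```text
time_s: 16.68
tcp_pos: [0.4686, -0.0949, 0.0899]
ee_rot: [[-0.365, -0.001, -0.931], [0.931, -0.0, -0.365], [0.0, -1.0, 0.001]]
wrist_force: [-0.0, 1.3, -0.2]
gripper_width: 0.004
```

```bash
python3 - <<'E'
from h import *
s=r.sense();p,a=PP(.925,.09);print(go(p,a),zang(s),s['wrist_force'],s['joints'])
d=cap('scene','scene9');crop(d,'o11',215,120,355,310,4);crop(d,'o12',215,230,300,290,9)
E
```

```text
[-0.0008  0.0015  0.0003 -0.02   -0.01   -0.07  ] -158.6134104294724 [-0.02901751  1.25916666 -0.1779755 ] [ 8.07521372e+00  1.49235821e+01 -2.86821729e+01 -8.15488153e-03
 -4.64426777e+01  1.33169910e+01]
```

View pics/o11.png

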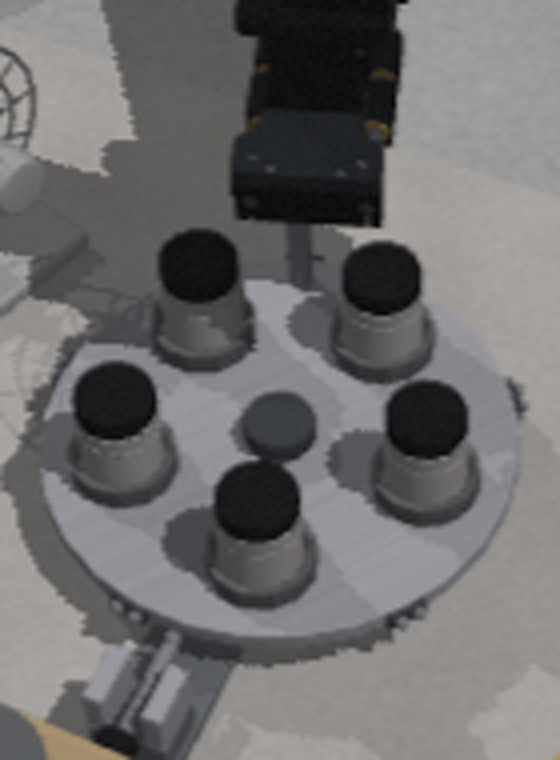

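View pics/o12.png

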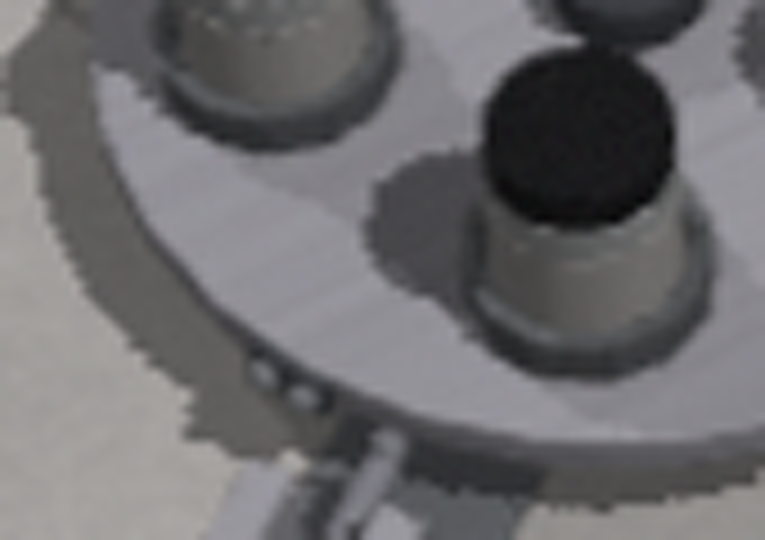

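The two teeth of the next dog are at crop (265,370) and (305,397), just short of the roller at (387,440).

```bash
python3 - <<'E'
from h import *
d=load('scene9')
for n,q in dict(roller=(387,440),a=(265,370),b=(305,397)).items():
  p=atz(d,215+q[0]/9-.4,230+q[1]/9-.4,.035)[:2]-[.5852,-.0671]; print(n,np.hypot(*p),np.arctan2(p[1],p[0]))
rows(.925,[.935,.945,.955,.965,.975])
rows(.975,[.98,.985,.99,.995,1.0])
E
```

```text
roller 0.13101465963438635 0.0440591900447773
a 0.12960162454042046 -0.22448911624802173
b 0.12991533517285822 -0.13024081908245252
[0.0, -0.01, 0.0, -0.12, 0.0, 0.02],
[0.0, -0.02, 0.0, -0.23, 0.0, 0.03],
[0.0, -0.03, 0.0, -0.35, 0.0, 0.04],
[0.0, -0.04, 0.0, -0.47, 0.0, 0.06],
[0.0, -0.05, 0.0, -0.58, 0.0, 0.07],
[0.0, -0.005, 0.0, -0.06, 0.0, 0.01],
[0.0, -0.01, 0.0, -0.12, 0.0, 0.02],
[0.0, -0.015, 0.0, -0.17, 0.0, 0.02],
[0.0, -0.02, 0.0, -0.23, 0.0, 0.03],
[0.0, -0.025, 0.0, -0.29, 0.0, 0.04],
```

Call:
step_arm --moves '[[[0, -0.01, 0, -0.12, 0, 0.02, 0], [0, -0.02, 0, -0.23, 0, 0.03, 0], [0, -0.03, 0, -0.35, 0, 0.04, 0], [0, -0.04, 0, -0.47, 0, 0.06, 0], [0, -0.05, 0, -0.58, 0, 0.07, 0]]]'

```text
time_s: 17.15
tcp_pos: [0.4702, -0.1004, 0.0898]
ee_rot: [[-0.41, -0.001, -0.912], [0.912, -0.0, -0.41], [0.0, -1.0, 0.001]]
wrist_force: [-1.3, 0.7, -0.3]
gripper_width: 0.007
```

Call:
step_arm --moves '[[[0, -0.01, 0, -0.12, 0, 0.02, 0], [0, -0.02, 0, -0.23, 0, 0.03, 0], [0, -0.03, 0, -0.35, 0, 0.04, 0], [0, -0.04, 0, -0.47, 0, 0.06, 0], [0, -0.05, 0, -0.58, 0, 0.07, 0]]]'

```text
time_s: 17.57
tcp_pos: [0.4721, -0.1061, 0.0899]
ee_rot: [[-0.456, -0.0, -0.89], [0.89, -0.0, -0.456], [0.0, -1.0, 0.0]]
wrist_force: [-0.6, 0.9, 0.3]
gripper_width: 0.007
```

Call:
step_arm --moves '[[[0, -0.005, 0, -0.06, 0, 0.01, 0], [0, -0.01, 0, -0.12, 0, 0.02, 0], [0, -0.015, 0, -0.17, 0, 0.02, 0], [0, -0.02, 0, -0.23, 0, 0.03, 0], [0, -0.025, 0, -0.29, 0, 0.04, 0]]]'

```text
time_s: 17.98
tcp_pos: [0.4731, -0.1087, 0.0899]
ee_rot: [[-0.477, -0.0, -0.879], [0.879, 0.0, -0.477], [0.0, -1.0, 0.0]]
wrist_force: [-1.1, 1.2, -0.9]
gripper_width: 0.001
```

Call:
step_arm --moves '[[[0, -0.005, 0, -0.06, 0, 0.01, 0], [0, -0.01, 0, -0.12, 0, 0.02, 0], [0, -0.015, 0, -0.17, 0, 0.02, 0], [0, -0.02, 0, -0.23, 0, 0.03, 0], [0, -0.025, 0, -0.29, 0, 0.04, 0]]]'

```text
time_s: 18.4
tcp_pos: [0.4737, -0.1108, 0.0898]
ee_rot: [[-0.499, -0.001, -0.867], [0.867, 0.001, -0.499], [0.001, -1.0, 0.0]]
wrist_force: [-3.0, 6.2, 1.5]
gripper_width: 0.005
```

The force has risen to about 7 N, so it is climbing the first tooth. I'll take smaller steps.

Call:
step_arm --moves '[[[0, -0.003, 0, -0.03, 0, 0, 0], [0, -0.006, 0, -0.07, 0, 0.01, 0], [0, -0.009, 0, -0.1, 0, 0.01, 0], [0, -0.012, 0, -0.14, 0, 0.02, 0], [0, -0.015, 0, -0.17, 0, 0.02, 0]]]'

```text
time_s: 18.82
tcp_pos: [0.4739, -0.1115, 0.0897]
ee_rot: [[-0.512, -0.002, -0.859], [0.859, 0.002, -0.512], [0.003, -1.0, 0.0]]
wrist_force: [-4.5, 9.8, 3.3]
gripper_width: 0.001
```

Call:
step_arm --moves '[[[0, -0.002, 0, -0.02, 0, 0, 0], [0, -0.004, 0, -0.05, 0, 0.01, 0], [0, -0.006, 0, -0.07, 0, 0.01, 0], [0, -0.008, 0, -0.09, 0, 0.01, 0], [0, -0.01, 0, -0.12, 0, 0.02, 0]]]'

```text
time_s: 19.23
tcp_pos: [0.4742, -0.1124, 0.0897]
ee_rot: [[-0.52, -0.002, -0.854], [0.854, 0.003, -0.52], [0.003, -1.0, 0.0]]
wrist_force: [-3.4, 8.0, 1.8]
gripper_width: 0.005
```

Call:
step_arm --moves '[[[0, -0.002, 0, -0.02, 0, 0, 0], [0, -0.004, 0, -0.05, 0, 0.01, 0], [0, -0.006, 0, -0.07, 0, 0.01, 0], [0, -0.008, 0, -0.09, 0, 0.01, 0], [0, -0.01, 0, -0.12, 0, 0.02, 0]]]'

```text
time_s: 19.65
tcp_pos: [0.4759, -0.1155, 0.0899]
ee_rot: [[-0.529, 0.0, -0.849], [0.849, -0.0, -0.529], [-0.0, -1.0, 0.0]]
wrist_force: [-2.0, 1.2, -0.4]
gripper_width: 0.006
```

```bash
python3 - <<'E'
from h import *
s=r.sense();p,a=PP(1.11,.09);print(go(p,a),zang(s),s['wrist_force'])
d=cap('scene','scene10');crop(d,'o13',215,230,300,290,9)
E
```

```text
[-0.0001  0.0006 -0.0003 -0.     -0.01   -0.04  ] -148.066160544605 [-1.97871084  1.2286305  -0.38339144]
```

View pics/o13.png

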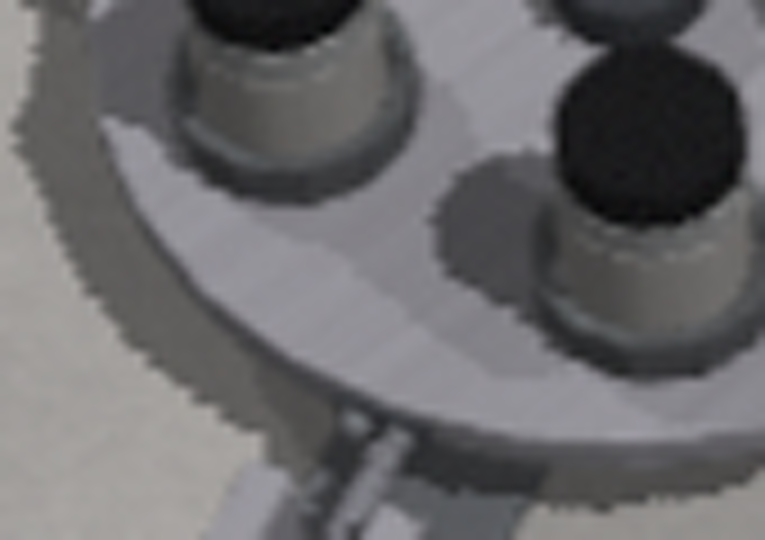

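The force has dropped to about 1 to 2 N, so it has jumped into the notch. I'll compare this with the nested look at the first stop.

```bash
python3 - <<'E'
from h import *
a=load('scene6')['image'][240:290,235:285];b=load('scene10')['image'][240:290,235:285]
im=np.hstack([a,b])[:,:,::-1];cv2.imwrite('pics/o14.png',cv2.convertScaleAbs(cv2.resize(im,None,fx=8,fy=8,interpolation=cv2.INTER_CUBIC),alpha=1.5))
E
```

```text
(no output)
```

View pics/o14.png

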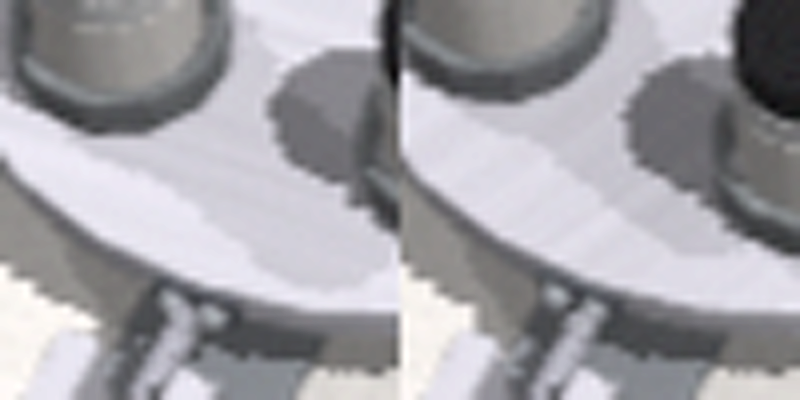

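Call:
step_arm --moves '[[[0, 0, 0, 0, 0, 0, 0], [0, 0, 0, 0, 0, 0, 0], [0, 0, 0, 0, 0, 0, 0], [0, 0, 0, 0, 0, 0, 0], [0, 0, 0, 0, 0, 0, 0]]]'

```text
time_s: 20.12
tcp_pos: [0.4762, -0.1154, 0.0901]
ee_rot: [[-0.529, 0.001, -0.849], [0.849, -0.0, -0.529], [-0.001, -1.0, -0.001]]
wrist_force: [-0.2, -0.2, -1.1]
gripper_width: 0.004
```

```bash
python3 - <<'E'
from h import *
s=r.sense();print(s['wrist_force'],s['tcp_pos'])
d=cap('scene','scene11')
a=load('scene6')['image'][240:290,235:285];b=d['image'][240:290,235:285]
im=np.hstack([a,b])[:,:,::-1];cv2.imwrite('pics/o15.png',cv2.convertScaleAbs(cv2.resize(im,None,fx=8,fy=8,interpolation=cv2.INTER_CUBIC),alpha=1.5))
crop(d,'o16',215,120,355,310,4); cap('wrist','wrist11')
E
```

```text
[-0.2298229  -0.17446442 -1.0541423 ] [ 0.47616824 -0.11540345  0.09008409]
```

View pics/o15.png

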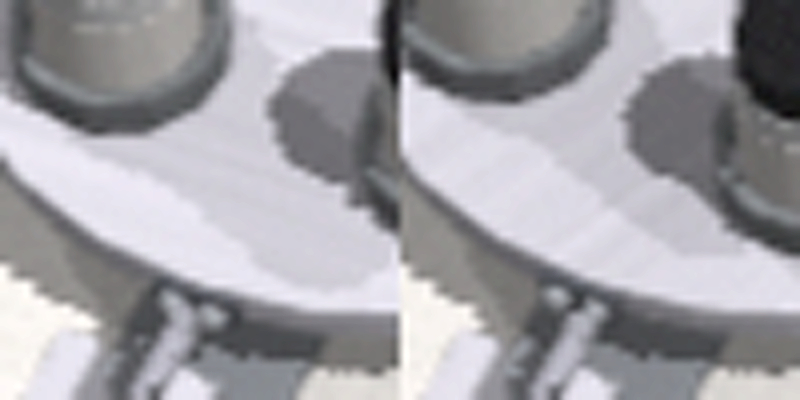

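View pics/o16.png

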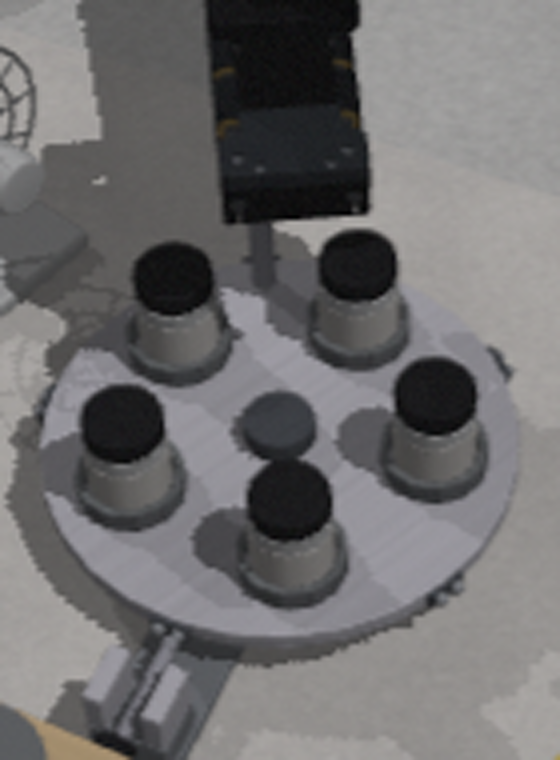

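View pics/wrist11.png

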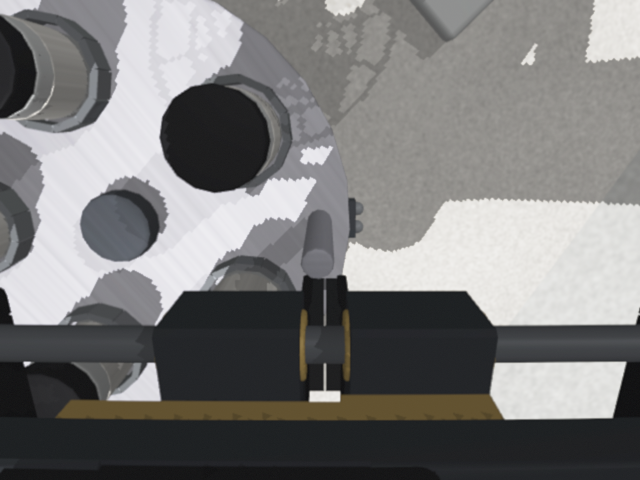

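```bash
python3 - <<'E'
from h import *
from scipy.optimize import least_squares
d=load('scene11')
# lids in o16 crop (4x, origin 215,120): pocket order ccw from empty
L=[(173,277),(122,424),(289,500),(435,395),(358,265)]
p=np.array([atz(d,215+a/4-.4,120+b/4-.4,.104)[:2] for a,b in L])
off=np.radians([0,72,144,216,288])
f=lambda v:(v[:2]+.085*np.c_[np.cos(v[2]+off),np.sin(v[2]+off)]-p).ravel()
s=least_squares(f,[.58,-.07,np.radians(184+63)]);print(s.x, s.x[2]-np.radians(184.12),np.abs(s.fun).max())
ims=[load(n)['image'][255:290,235:285] for n in ('scene6','scene9','scene11')]
im=np.hstack(ims)[:,:,::-1];cv2.imwrite('pics/o17.png',cv2.convertScaleAbs(cv2.resize(im,None,fx=8,fy=8,interpolation=cv2.INTER_LANCZOS4)[:,:],alpha=1.7)[:, :1200])
cv2.imwrite('pics/o17.png',cv2.resize(cv2.convertScaleAbs(np.vstack(ims)[:,:,::-1],alpha=1.7),None,fx=5.6,fy=5.6,interpolation=cv2.INTER_CUBIC))
E
```

```text
[ 0.58575805 -0.06685177  4.33319362] 1.1196934035134207 0.0014460860287270894
```

View pics/o17.png

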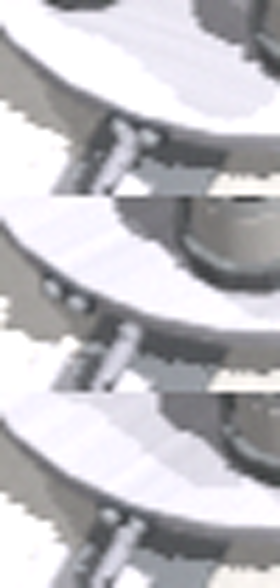

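The lids put the disc at 1.12 rad. The teeth sit either side of the roller, and there's no force on the finger. I'll back off the way I came and check that the disc stays.

Call:
step_arm --moves '[[[0, 0.005, 0, 0.06, 0, -0.01, 0], [0, 0.015, 0, 0.17, 0, -0.02, 0], [0, 0.03, 0, 0.35, 0, -0.04, 0], [0, 0.045, 0, 0.52, 0, -0.06, 0], [0, 0.06, 0, 0.7, 0, -0.07, 0]]]'

```text
time_s: 20.63
tcp_pos: [0.4726, -0.1088, 0.0899]
ee_rot: [[-0.475, 0.0, -0.88], [0.88, -0.0, -0.475], [-0.0, -1.0, -0.0]]
wrist_force: [0.7, 0.4, -0.6]
gripper_width: 0.009
```

Call:
step_arm --moves '[[[0, 0, 0, 0, 0, 0, 0], [0, 0, 0, 0, 0, 0, 0], [0, 0, 0, 0, 0, 0, 0], [0, 0, 0, 0, 0, 0, 0], [0, 0, 0, 0, 0, 0, 0]]]'

```text
time_s: 21.05
tcp_pos: [0.4727, -0.109, 0.0899]
ee_rot: [[-0.477, 0.0, -0.879], [0.879, -0.0, -0.477], [-0.0, -1.0, 0.0]]
wrist_force: [-0.3, 0.5, 0.1]
gripper_width: 0.005
```

```bash
python3 - <<'E'
from h import *
d=cap('scene','scene12'); cap('wrist','wrist12')
a=load('scene11')['image'].astype(int);b=d['image'].astype(int)
ims=[load(n)['image'][255:290,235:285] for n in ('scene10','scene11','scene12')]
cv2.imwrite('pics/o18.png',cv2.resize(cv2.convertScaleAbs(np.vstack(ims)[:,:,::-1],alpha=1.7),None,fx=5.6,fy=5.6,interpolation=cv2.INTER_CUBIC))
print(np.abs(a-b)[255:290,235:285].mean(),np.abs(a-b)[230:280,225:300].mean(), r.sense()['wrist_force'])
E
```

```text
0.7333333333333333 0.8494222222222222 [ 0.15049032 -0.74792652 -0.41217991]
```

View pics/o18.png

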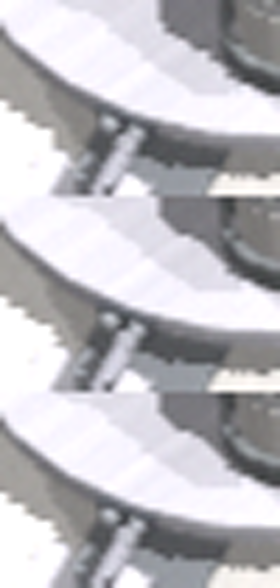

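View pics/wrist12.png

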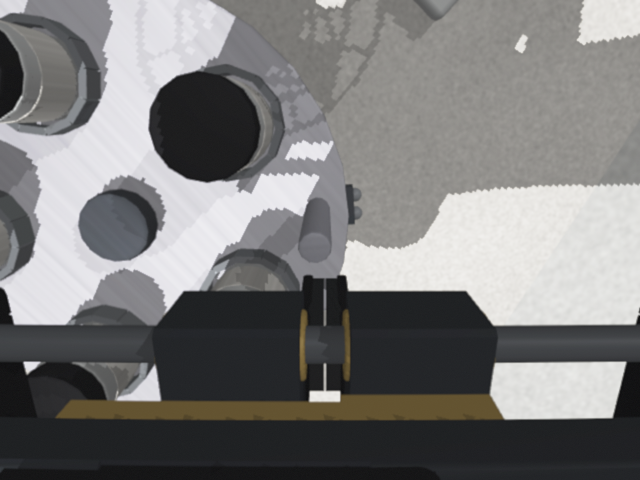

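The disc stayed put and the post is clear of the fingers at wrist (315,240). I'll lift off and look straight down on dog and plunger.

Call:
step_arm --moves '[[[0, 0, 0, 0, -2, 0, 0], [0, 0, 0, 0, -6, 0, 0], [0, 0, 0, 0, -10, 0, 0], [0, 0, 0, 0, -14, 0, 0], [0, 0, 0, 0, -16, 0, 0]]]'

```text
time_s: 21.57
tcp_pos: [0.4747, -0.1094, 0.2554]
ee_rot: [[-0.477, 0.009, -0.879], [0.879, -0.001, -0.477], [-0.005, -1.0, -0.007]]
wrist_force: [0.9, 0.4, 0.5]
gripper_width: 0.004
```

```bash
python3 - <<'E'
from h import *
s=r.sense();print(s['tcp_pos'],go([.70,.01,.25],-175.7))
E
```

```text
[ 0.47469928 -0.10938978  0.25544509] [ 8.000e-03  4.226e-01 -3.400e-03 -2.600e-01  7.300e-01 -2.549e+01]
```

Call:
step_arm --moves '[[[0, 0.1, 0, 0, 0, -3, 0], [0, 0.2, 0, 0, 0, -7, 0], [0, 0.3, 0, 0, 0, -11, 0], [0, 0.4, 0, 0, 0, -15, 0], [0, 0.42, 0, -0.1, 0, -19, 0]]]'

```text
time_s: 21.98
tcp_pos: [0.6414, -0.0183, 0.25]
ee_rot: [[-0.073, 0.0, -0.997], [0.997, 0.0, -0.073], [0.0, -1.0, -0.0]]
wrist_force: [0.9, 0.3, 1.1]
gripper_width: 0.005
```

Call:
step_arm --moves '[[[0, 0, 0, 0, 0, -3, 0], [0, 0, 0, 0, 0, -5, 0], [0, 0, 0, 0, 0, -6, 0], [0, 0, 0, 0, 0, -6, 0], [0, 0, 0, 0, 0, -6, 0]]]'

```text
time_s: 22.4
tcp_pos: [0.6998, -0.0146, 0.2487]
ee_rot: [[-0.077, -0.002, -0.997], [0.997, -0.0, -0.077], [-0.0, -1.0, 0.002]]
wrist_force: [-0.2, 0.6, 0.2]
gripper_width: 0.006
```

Call:
step_arm --moves '[[[0, 0, 0, 0, 0, 0, 0], [0, 0, 0, 0, 0, 0, 0], [0, 0, 0, 0, 0, 0, 0], [0, 0, 0, 0, 0, 0, 0], [0, 0, 0, 0, 0, 0, 0]]]'

```text
time_s: 22.82
tcp_pos: [0.6996, -0.0147, 0.2505]
ee_rot: [[-0.077, 0.001, -0.997], [0.997, 0.0, -0.077], [0.0, -1.0, -0.001]]
wrist_force: [0.3, -0.8, -0.3]
gripper_width: 0.009
```

```bash
python3 - <<'E'
from h import *
print(r.sense()['tcp_pos'])
d=cap('wrist','wrist13');print(proj(d,[.713,-.058,.04]),proj(d,[.5834,-.068,.058]))
E
```

```text
[ 0.69963569 -0.01470392  0.2505492 ]
[314.85921891 149.03504193] [458.47785154 150.93240618]
```

View pics/wrist13.png

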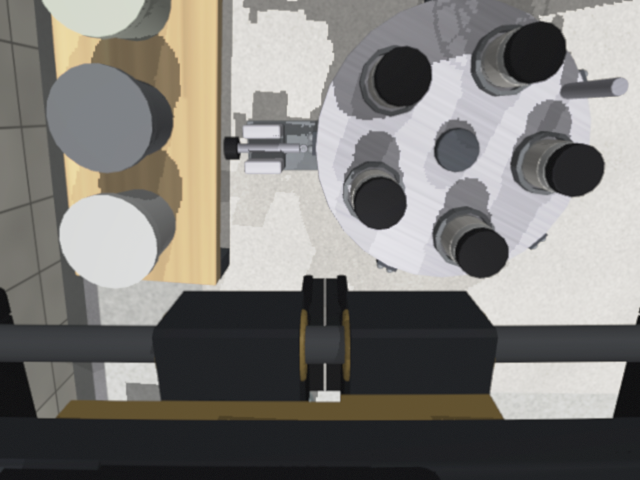

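```bash
python3 - <<'E'
from h import *
crop(load('wrist13'),'o19',270,110,350,180,9)
E
```

```text
(no output)
```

View pics/o19.png

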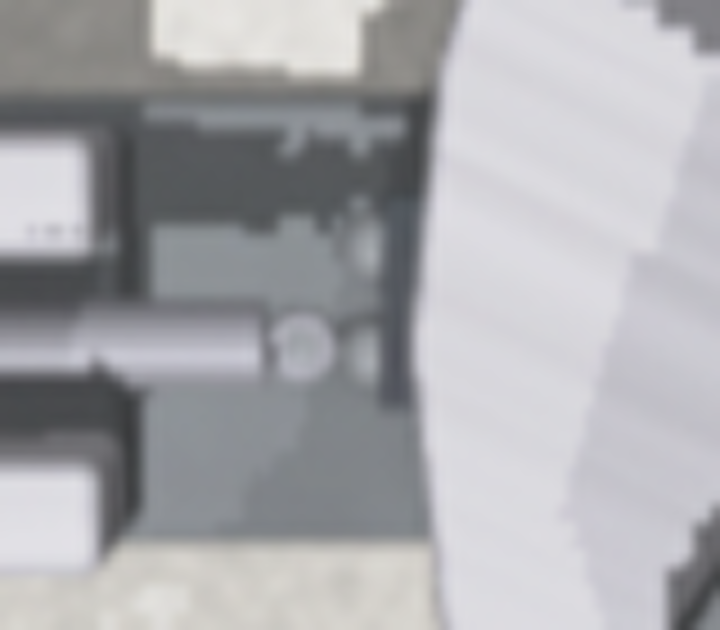

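The view from above shows the roller at crop (303,345) level with the leading tooth at (365,355), not midway between the two teeth at (365,240) and (365,355). It may be sitting on the crest, so I'll compare knob and rod across the pictures.

```bash
python3 - <<'E'
from h import *
cap('scene','scene13');cap('top','top13')
ims=[load(n)['image'][270:310,230:275] for n in ('scene6','scene9','scene10','scene13')]
cv2.imwrite('pics/o20.png',cv2.resize(cv2.convertScaleAbs(np.vstack([np.hstack(ims[:2]),np.hstack(ims[2:])])[:,:,::-1],alpha=1.9),None,fx=7.4,fy=7.4,interpolation=cv2.INTER_CUBIC))
ims=[load(n)['image'][140:190,325:365] for n in ('top0','top13')]
cv2.imwrite('pics/o21.png',cv2.resize(cv2.convertScaleAbs(np.hstack(ims)[:,:,::-1],alpha=1.9),None,fx=9,fy=9,interpolation=cv2.INTER_CUBIC))
E
```

```text
(no output)
```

View pics/o20.png

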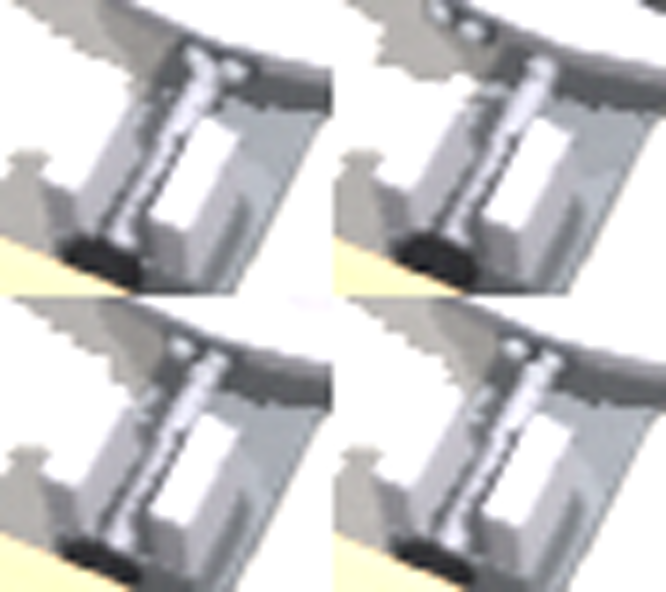

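View pics/o21.png

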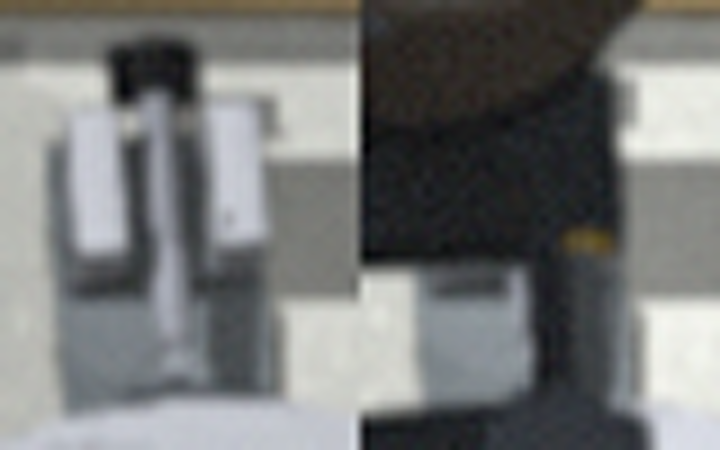

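The knob sits about 1 px (roughly 2 mm) further out than when nested, and the disc is about 0.04 rad short. So the roller is resting on the crest of the first tooth and hasn't dropped into the notch. I'll go back and push on gently.

```bash
python3 - <<'E'
from h import *
s=r.sense();p,a=PP(1.05,.25);print(s['tcp_pos'],go(p,a),p,a)
E
```

```text
[ 0.69986377 -0.01463206  0.25016304] [ 3.000e-04 -4.197e-01  0.000e+00 -7.650e+00  1.000e-02  2.329e+01] [ 0.47355601 -0.10877435  0.25      ] 208.46056848873644
```

Call:
step_arm --moves '[[[0, -0.1, 0, -1, 0, 3, 0], [0, -0.2, 0, -2.3, 0, 7, 0], [0, -0.3, 0, -3.6, 0, 11, 0], [0, -0.4, 0, -4.9, 0, 15, 0], [0, -0.42, 0, -6.2, 0, 19, 0]]]'

```text
time_s: 23.38
tcp_pos: [0.5148, -0.0911, 0.2498]
ee_rot: [[-0.48, 0.0, -0.877], [0.877, -0.0, -0.48], [-0.0, -1.0, 0.0]]
wrist_force: [1.0, -0.4, 1.0]
gripper_width: 0.007
```

Call:
step_arm --moves '[[[0, 0, 0, 0.6, 0, 2.6, 0], [0, 0, 0, 0.41, 0, 4.2, 0], [0, 0, 0, 0.41, 0, 4.5, 0], [0, 0, 0, 0.41, 0, 4.5, 0], [0, 0, 0, 0.41, 0, 4.5, 0]]]'

```text
time_s: 23.8
tcp_pos: [0.4765, -0.1082, 0.2501]
ee_rot: [[-0.477, 0.001, -0.879], [0.879, -0.0, -0.477], [-0.001, -1.0, -0.001]]
wrist_force: [0.6, 0.8, 0.1]
gripper_width: 0.002
```

```bash
python3 - <<'E'
from h import *
s=r.sense();p,a=PP(1.05,.25);print(s['tcp_pos'],go(p,a),p,a)
E
```

```text
[ 0.47647335 -0.10820881  0.25007358] [ 0.0008  0.0003 -0.0005  0.09    0.01    0.28  ] [ 0.47355601 -0.10877435  0.25      ] 208.46056848873644
```

Call:
step_arm --moves '[[[0, 0, 0, 0.09, 0, 0.25, 0], [0, 0, 0, 0.09, 0, 0.25, 0], [0, 0, 0, 0.09, 0, 0.25, 0], [0, 0, 0, 0.09, 0, 0.25, 0], [0, 0, 0, 0.09, 0, 0.25, 0]]]'

```text
time_s: 24.22
tcp_pos: [0.4729, -0.1085, 0.2497]
ee_rot: [[-0.477, -0.001, -0.879], [0.879, -0.0, -0.477], [0.0, -1.0, 0.0]]
wrist_force: [-0.4, 0.7, 0.2]
gripper_width: 0.0
```

```bash
python3 - <<'E'
from h import *
s=r.sense();p,a=PP(1.05,.09);print(s['tcp_pos'],go(p,a),p,a)
E
```

```text
[ 0.47294223 -0.10852718  0.24965676] [-5.000e-04  6.000e-04  2.000e-04 -5.000e-02  1.597e+01 -5.000e-02] [ 0.47355601 -0.10877435  0.09      ] 208.46056848873644
```

Call:
step_arm --moves '[[[0, 0, 0, 0, 3, 0, 0], [0, 0, 0, 0, 7, 0, 0], [0, 0, 0, 0, 11, 0, 0], [0, 0, 0, 0, 14.5, 0, 0], [0, 0, 0, 0, 15.97, 0, 0]]]'

```text
time_s: 24.63
tcp_pos: [0.4693, -0.1086, 0.0857]
ee_rot: [[-0.476, -0.008, -0.879], [0.879, 0.0, -0.476], [0.004, -1.0, 0.007]]
wrist_force: [-0.8, 0.5, -0.3]
gripper_width: 0.008
```

Call:
step_arm --moves '[[[0, 0, 0, 0, 0, 0, 0], [0, 0, 0, 0, 0, 0, 0], [0, 0, 0, 0, 0, 0, 0], [0, 0, 0, 0, 0, 0, 0], [0, 0, 0, 0, 0, 0, 0]]]'

```text
time_s: 25.05
tcp_pos: [0.4738, -0.1086, 0.0918]
ee_rot: [[-0.477, 0.004, -0.879], [0.879, 0.0, -0.477], [-0.002, -1.0, -0.003]]
wrist_force: [0.0, 0.2, 0.8]
gripper_width: 0.002
```

Call:
step_arm --moves '[[[0, 0, 0, 0, 0, 0, 0], [0, 0, 0, 0, 0, 0, 0], [0, -0.005, 0, -0.06, 0, 0.01, 0], [0, -0.01, 0, -0.12, 0, 0.02, 0], [0, -0.015, 0, -0.17, 0, 0.02, 0]]]'

```text
time_s: 25.47
tcp_pos: [0.4733, -0.1104, 0.0903]
ee_rot: [[-0.49, 0.0, -0.872], [0.872, -0.0, -0.49], [-0.0, -1.0, -0.0]]
wrist_force: [-0.5, -0.3, 0.3]
gripper_width: 0.011
```

```bash
python3 - <<'E'
from h import *
s=r.sense();p,a=PP(1.065,.09);print(s['tcp_pos'],go(p,a),s['wrist_force'])
d=cap('scene','scene14');crop(d,'o22',215,120,355,310,4)
E
```

```text
[ 0.47329677 -0.11037445  0.09033263] [ 0.0002  0.0007 -0.0001 -0.05    0.03   -0.07  ] [-0.54528077 -0.27813223  0.30624535]
```

View pics/o22.png

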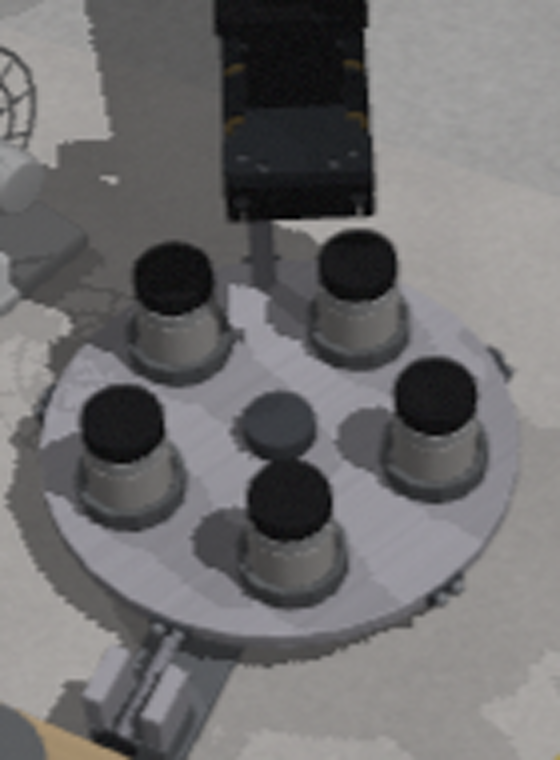

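Call:
step_arm --moves '[[[0, -0.005, 0, -0.06, 0, 0.01, 0], [0, -0.01, 0, -0.12, 0, 0.02, 0], [0, -0.015, 0, -0.17, 0, 0.02, 0], [0, -0.02, 0, -0.23, 0, 0.03, 0], [0, -0.025, 0, -0.29, 0, 0.04, 0]]]'

```text
time_s: 25.93
tcp_pos: [0.4744, -0.1131, 0.0902]
ee_rot: [[-0.512, -0.0, -0.859], [0.859, -0.0, -0.512], [0.0, -1.0, 0.0]]
wrist_force: [0.3, -0.6, 0.1]
gripper_width: 0.007
```

Call:
step_arm --moves '[[[0, -0.003, 0, -0.03, 0, 0, 0], [0, -0.006, 0, -0.07, 0, 0.01, 0], [0, -0.009, 0, -0.1, 0, 0.01, 0], [0, -0.012, 0, -0.14, 0, 0.02, 0], [0, -0.015, 0, -0.17, 0, 0.02, 0]]]'

```text
time_s: 26.35
tcp_pos: [0.475, -0.1146, 0.0902]
ee_rot: [[-0.525, -0.0, -0.851], [0.851, 0.0, -0.525], [0.0, -1.0, 0.0]]
wrist_force: [-0.4, 0.4, 0.1]
gripper_width: 0.008
```

Call:
step_arm --moves '[[[0, -0.002, 0, -0.02, 0, 0, 0], [0, -0.004, 0, -0.05, 0, 0.01, 0], [0, -0.006, 0, -0.07, 0, 0.01, 0], [0, -0.008, 0, -0.09, 0, 0.01, 0], [0, -0.01, 0, -0.12, 0, 0.02, 0]]]'

```text
time_s: 26.77
tcp_pos: [0.4755, -0.1157, 0.0902]
ee_rot: [[-0.533, -0.0, -0.846], [0.846, 0.0, -0.533], [0.0, -1.0, 0.0]]
wrist_force: [-0.1, 0.7, -0.1]
gripper_width: 0.003
```

Call:
step_arm --moves '[[[0, -0.002, 0, -0.02, 0, 0, 0], [0, -0.004, 0, -0.05, 0, 0.01, 0], [0, -0.006, 0, -0.07, 0, 0.01, 0], [0, -0.008, 0, -0.09, 0, 0.01, 0], [0, -0.01, 0, -0.12, 0, 0.02, 0]]]'

```text
time_s: 27.18
tcp_pos: [0.476, -0.1169, 0.0902]
ee_rot: [[-0.542, 0.0, -0.841], [0.841, -0.0, -0.542], [-0.0, -1.0, 0.0]]
wrist_force: [-0.9, 0.2, 0.8]
gripper_width: -0.0
```

```bash
cat > dog.py <<'E'
import sys
from h import *
n=sys.argv[1]; d=cap('scene',n); s=r.sense(); print(s['tcp_pos'],s['wrist_force'])
ims=[load(k)['image'][265:310,230:275] for k in ('scene6','scene14',n)]
cv2.imwrite(f'pics/d_{n}.png',cv2.resize(cv2.convertScaleAbs(np.hstack(ims)[:,:,::-1],alpha=1.9),None,fx=5.9,fy=5.9,interpolation=cv2.INTER_CUBIC))
E
python3 dog.py scene15
```

```text
[ 0.4760476  -0.11697234  0.09024639] [-0.09531476 -0.04934403 -0.04761059]
```

View pics/d_scene15.png

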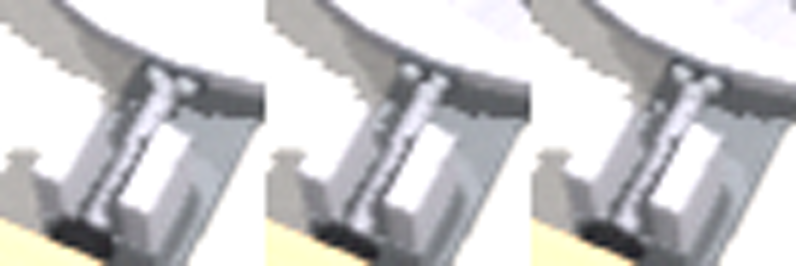

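The knob is back to its nested position and the teeth now straddle the roller: (683,72) and (713,85), against (160,75) and (187,87) in the first-stop panel. Force is about zero. I'll back off, lift, and look from above again.

Call:
step_arm --moves '[[[0, 0.005, 0, 0.06, 0, -0.01, 0], [0, 0.015, 0, 0.17, 0, -0.02, 0], [0, 0.03, 0, 0.35, 0, -0.04, 0], [0, 0.045, 0, 0.52, 0, -0.06, 0], [0, 0.06, 0, 0.7, 0, -0.07, 0]]]'

```text
time_s: 27.65
tcp_pos: [0.4727, -0.1104, 0.0902]
ee_rot: [[-0.489, 0.0, -0.873], [0.873, -0.0, -0.489], [-0.0, -1.0, -0.0]]
wrist_force: [0.3, -0.5, 0.1]
gripper_width: 0.007
```

Call:
step_arm --moves '[[[0, 0, 0, 0, 0, 0, 0], [0, 0, 0, 0, 0, 0, 0], [0, 0, 0, 0, -2, 0, 0], [0, 0, 0, 0, -5, 0, 0], [0, 0, 0, 0, -8, 0, 0]]]'

```text
time_s: 28.07
tcp_pos: [0.472, -0.1107, 0.1705]
ee_rot: [[-0.49, -0.003, -0.872], [0.872, -0.0, -0.49], [0.001, -1.0, 0.003]]
wrist_force: [0.6, -0.3, -0.4]
gripper_width: 0.006
```

Call:
step_arm --moves '[[[0, 0, 0, 0, -4, 0, 0], [0, 0, 0, 0, -8, 0, 0], [0, 0, 0, 0, -8, 0, 0], [0, 0, 0, 0, -8, 0, 0], [0, 0, 0, 0, -8, 0, 0]]]'

```text
time_s: 28.48
tcp_pos: [0.4723, -0.1104, 0.2499]
ee_rot: [[-0.49, -0.0, -0.872], [0.872, 0.001, -0.49], [0.001, -1.0, -0.0]]
wrist_force: [0.1, -0.5, -0.3]
gripper_width: 0.004
```

```bash
python3 - <<'E'
from h import *
s=r.sense();print(s['tcp_pos'],go([.70,-.0147,.25],-175.7))
E
```

```text
[ 0.47229592 -0.11039856  0.2498683 ] [-1.000e-04  4.367e-01  7.000e-04 -2.810e+00 -1.000e-02 -2.454e+01]
```

Call:
step_arm --moves '[[[0, 0.1, 0, -0.3, 0, -3, 0], [0, 0.2, 0, -0.8, 0, -7, 0], [0, 0.3, 0, -1.2, 0, -11, 0], [0, 0.4, 0, -1.7, 0, -15, 0], [0, 0.437, 0, -2.2, 0, -19, 0]]]'

```text
time_s: 28.9
tcp_pos: [0.6498, -0.036, 0.2479]
ee_rot: [[-0.071, -0.004, -0.997], [0.997, -0.0, -0.071], [-0.0, -1.0, 0.004]]
wrist_force: [0.9, -0.9, 0.7]
gripper_width: 0.003
```

```bash
python3 - <<'E'
from h import *
s=r.sense();print(s['tcp_pos'],go([.70,-.0147,.25],-175.7))
E
```

```text
[ 0.64978126 -0.03599721  0.2478514 ] [-4.10e-03 -4.20e-03 -2.00e-04  1.77e+00 -2.40e-01 -5.16e+00]
```

Call:
step_arm --moves '[[[0, 0, 0, 0.9, 0, -2.5, 0], [0, 0, 0, 1.77, 0, -5.1, 0], [0, 0, 0, 1.77, 0, -5.1, 0], [0, 0, 0, 1.77, 0, -5.1, 0], [0, 0, 0, 1.77, 0, -5.1, 0]]]'

```text
time_s: 29.32
tcp_pos: [0.6978, -0.0154, 0.2482]
ee_rot: [[-0.075, -0.004, -0.997], [0.997, -0.001, -0.075], [-0.0, -1.0, 0.004]]
wrist_force: [0.6, -0.1, 0.6]
gripper_width: 0.009
```

Call:
step_arm --moves '[[[0, 0, 0, 0, 0, 0, 0], [0, 0, 0, 0, 0, 0, 0], [0, 0, 0, 0, 0, 0, 0], [0, 0, 0, 0, 0, 0, 0], [0, 0, 0, 0, 0, 0, 0]]]'

```text
time_s: 29.73
tcp_pos: [0.6984, -0.0154, 0.2509]
ee_rot: [[-0.075, 0.001, -0.997], [0.997, 0.0, -0.075], [0.0, -1.0, -0.001]]
wrist_force: [0.5, 0.0, 0.2]
gripper_width: 0.006
```

```bash
python3 - <<'E'
from h import *
print(r.sense()['tcp_pos'])
d=cap('wrist','wrist16'); a=load('wrist13')['image'][110:180,220:350];b=d['image'][110:180,220:350]
cv2.imwrite('pics/o23.png',cv2.resize(np.vstack([a,b])[:,:,::-1],None,fx=4.2,fy=4.2,interpolation=cv2.INTER_CUBIC))
d=cap('scene','scene16');crop(d,'o24',150,110,355,310,3.5)
E
```

```text
[ 0.69839762 -0.01542151  0.25085091]
```

View pics/o23.png

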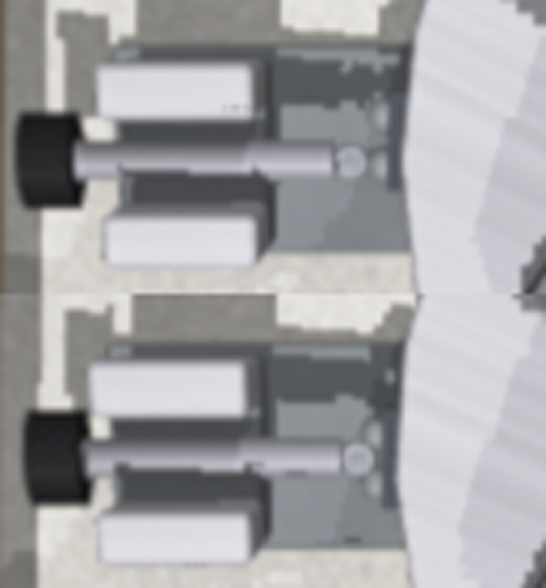

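View pics/o24.png

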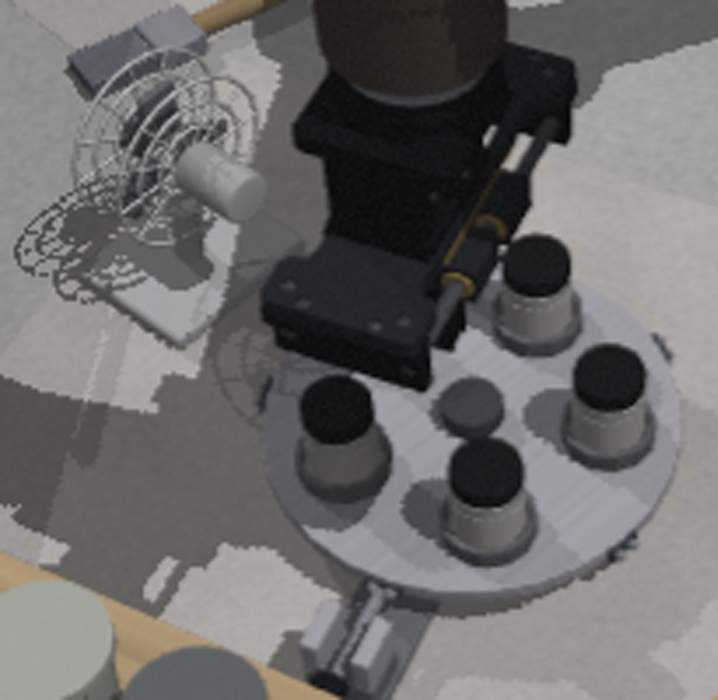

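The bottom panel now shows the roller at (358,458) nested between the teeth at (373,435) and (373,482). The knob has moved in by about 3 mm relative to the housing. One last check of the loose pot in the wrist picture.

View pics/wrist16.png

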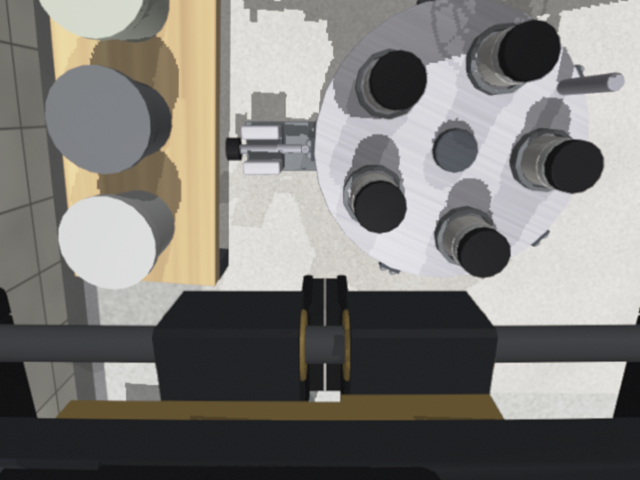

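All five pots stand upright in their collars, and the loose pot's lid is at (528,50), facing the fan. The arm touches nothing, so I'll hand in.

```bash
python3 -c "
from h import *
print(r.sense()['wrist_force'], r.sense()['time_s']); print(r.finish_job())"
```

```text
[-0.54009071 -1.07786354  0.75505608] 29.8333
the job is handed in; nothing more can be done
None
```

The loose pot is standing in the empty pocket, the carousel has moved on one stop counter-clockwise, and I handed the job in at about 29.8 s. No verdict was reported.

- **Placing:** I lowered the pot into the pocket, released it and checked it was fully down before touching the post.
- **Pushing:** I pushed the post with closed fingers. The highest wrist force I read was about 11 N, going over the first tooth of the next stop.
- **A check that failed:** After the first push the force fell to zero. A look from above showed the roller still on the crest of that tooth, with the knob out and the disc about 0.04 rad short. I went back and pushed about 0.01 rad further, at almost no force, and it dropped in.
- **Last checks:** The roller sits between the two teeth and the knob is back in. The disc has turned about 1.15 rad, estimated from the pictures. All five pots are upright, and the arm was lifted clear of everything.
- **Disagreement:** Picture estimates of the next stop ranged from 1.15 to 1.21 rad, so I relied on the nested roller to decide it was there.

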